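# Empty crushed cans into the locked porch bin

## Robot

A 7-joint arm with a two-finger parallel gripper is mounted at the origin on the work surface. World frame = base frame: x ahead of the robot, y to its left, z up, the work surface at z = 0. Lengths are in m, angles in rad, forces in N, time in s.
With the tool pointing down it reaches from about 0.425 to 0.925 m from the base axis. Payload 6.8 kg.
Tool frame: the origin (TCP) lies on the mounting face of the last link; the fingertips stand 173 mm ahead of it and the grasp point (between the pads) lies 155 mm ahead of it (grip_point_offset is the distance from the TCP to the grasp point, in m); x points along the fingers, z is the direction in which the jaws open and shut, and the axes are right-handed (so a half turn about x gives the same grasp; the last joint's range is limited). The gripper opens to 85 mm and grips with 20 to 120 N. Pads are 22 mm wide; open, the fingers measure 114 mm over their backs; the gripper's body (76 mm by 85 mm) begins 54 mm behind the grasp point. The pads swing forward as they close: fully open they stand 13 mm farther back than shut.
Start: joints at [-0.108, 0.477, 0.022, 1.555, -0.011, 1.109, -0.083], TCP at [0.675, 0, 0.405] pointing down, gripper open.
Joint ranges: [-2.96, 2.96], [-0.34, 2.1], [-1.41, 1.46], [0.24, 2.44], [-1.37, 4.51], [0.17, 1.92], [-2.96, 2.96]. Speed limits (rad/s): [2.39, 2.39, 3.14, 3.14, 3.14, 3.14, 3.14].

## Interface

Orientations are given as a rotation vector (axis times angle).
In Python, from bench import * gives the robot as it stands. The module is installed in compiled form; this text tells all that it offers.
- The arm moves only by the tool servo_tool, never from a script. Its argument "motion" is a list of rows, each a list of 5 numbers: the shift along the tool's x, y, z in m, then the turn about the tool's x in degrees, then the gripper command: -1 is fully open, 1 is shut, values between are in proportion. In form: [[dx, dy, dz, turn, fingers], ...]. A call has 1 to 8 rows; each row is the pose to reach, as a shift and turn from the pose measured when the call began, along the tool's axes at that moment; what a row does not reach only later rows make up. A row lasts 1/10 s, in which the tool goes at most 50 mm and 8.59 degrees, less where a joint would pass 70% of its speed; a pose out of reach is approached as far as the arm can. A call with a gripper value outside its range is refused whole. The fingers move at their own pace and stop on an object; "force" is the grip in N (left out, the last holds). Time passes only in rows, so rows that repeat a pose let the fingers close. It gives the time, the measured TCP pose, the force and the opening at its end, in the units of the state.
- get_obs(): the state, without advancing time (a new reading comes with each control period).
- grab_frame(name): name is "scene" or "side" or "wrist"; returns the picture (420x560x3 uint8, red, green, blue); there is no depth.
- camera_params(name): a dict with "mtx" (3x3 intrinsics, pixels), "world_to_cam" (4x4, takes a point from world to camera coordinates); the wrist camera has in their place "T_tool_cam" (4x4, takes a point from camera to tool coordinates, whose origin is the TCP and whose axes are the tool frame's). Camera axes: x right, y down, z forward; pixel columns grow to the right and rows downward; lengths in m; the calibration is good to about 2 mm. A picture is of the moment at which its call begins: read the wrist's pose just before it. camera_params takes no time and is no camera call.
- hand_in(): hands the job in, once; it reports no verdict.
The state is a dict: "clock": time; "joints": joint angles; "qvel": joint speeds; "tau": joint torques, N m; "tcp_pos": TCP position; "orientation": TCP orientation; "contact_force": force on the tool from outside, world axes, zero at the start; "moment": the same for the moment, N m; "grip_width": finger opening in m.
Only numpy, scipy, OpenCV 4.12 (cv2) and the standard library are available. Lean on these libraries where they do the work, as an engineer would, in place of code of your own. Each camera call takes 0.05 s, during which the arm holds its last target. There are 200 camera calls.

## Task

First slide the grey dish out from in front of the green tilt-out bin to the middle of the round cork mat, keeping it down on the bench. Then unlock the bin - turn the keeper (left knob) to its stop, which frees the hook (right knob), and turn the hook to its stop - tip the bin fully out by its tab and put every crushed can from the bench into it. Last, push the bin fully shut, turn the hook fully home, then the keeper fully home, with the dish still on the mat and both glass jars left where they stand.

Things in the scene. Friction and masses are not known exactly. Their poses are not given: they have to be found in the camera images.
- dish_mid (a point): loose grey ceramic dish, round, open, 36 high, 124 across at the rim and 92 at the foot, wall 6, 0.3 to 0.5 kg; at first it stands upright on the bench in front of the bin. The point is on its axis, half-way up (18 above its underside).
- mat_mid (a point): centre of a round cork mat 160 across, lying flat on the bench (1.5 thick, no step to climb), on the robot's right. The dish belongs in the middle of it.
- keeper (a joint): left (+y) knob on top of the bin's carcass, with a straight steel arm 120 long. 0 = home: the arm's tip blocks the hook's arm. Grows as it turns counter-clockwise from above to a stop at 1.31 rad (set; hook free from about 1.0). It can go home only when the hook is home. Stays where left; about 0.1 N m.
- keeper_grip (a point): grip of the keeper knob. Black bar 56 long, 14 thick, 30 high (19 to 49 above the carcass's top board, itself 170 above the bench); its length lies along this point's x axis, which turns with it (along the carcass's front-to-back at home). The point is on the turning axis, 36 above the board, at the height to grip.
- hook (a joint): right (-y) knob, 140 from the keeper, with a hooked steel arm. 0 = home: the hook lies in front of the bin's tab and holds it shut. Grows as it turns clockwise from above to a stop at 1.31 rad (clear, arm towards the keeper). Moves under 0.2 rad until the keeper is set; goes home only with the bin fully shut. Stays where left; about 0.1 N m.
- hook_grip (a point): grip of the hook knob. Black bar 56 long, 14 thick, 30 high (19 to 49 above the carcass's top board, itself 170 above the bench); its length lies along this point's x axis, which turns with it (along the carcass's front-to-back at home). The point is on the turning axis, 36 above the board, at the height to grip.
- bin (a joint): green plastic tilt-out bin, 270 wide, in a plywood carcass 300 wide, 167 deep, 170 high, its front towards the robot. Level hinge at the foot of the bin's front; 0 = shut, grows as the top tips out towards the robot, to a stop at 0.7 rad. Stiff: stays at any angle; 4 to 8 N at the tab move it.
- bin_tab (a point): grip point of the bin's upright pull tab, just in front of the top board: 22 wide (along this point's y), 12 thick, top 24 above the point; when shut the point is 27 above the board. It swings at radius 182 about the level hinge below it (axis along y). Pinched across its width it can turn between the fingers. z runs up the bin's front, x into the bin.
- bin_in (a point): point of the bin: middle of the foot of its front, at the inner floor, 5 above the hinge line; turns with the bin. x runs back along the floor, y along the width to the robot's left, z up the front. Inside: x 4 to 125, y -128 to 128; the front is 133 high, the back 55, the sides 125 near the front, 55 behind.
- mouth (a point): fixed point, level with the carcass top (170 above the bench), over the middle of the opening when the bin is tipped fully out: then about 100 deep (x) and 256 wide (y). x points to the carcass, whose top board's edge is 50 behind the point. A can let go at this height, up to 95 either side along y, falls into the bin.
- can0_mid (a point): crushed aluminium can: a wrinkled round puck 58 across and 34 high, 0.018 kg, standing flat on the bench at the robot's left. The point is its centre, half-way up; z is the puck's axis. Two to four are present.
- can1_mid (a point): crushed aluminium can: a wrinkled round puck 58 across and 34 high, 0.018 kg, standing flat on the bench at the robot's left. The point is its centre, half-way up; z is the puck's axis. Two to four are present.
- can2_mid (a point): crushed aluminium can: a wrinkled round puck 58 across and 34 high, 0.018 kg, standing flat on the bench at the robot's left. The point is its centre, half-way up; z is the puck's axis. Two to four are present.
- can3_mid (a point): crushed aluminium can: a wrinkled round puck 58 across and 34 high, 0.018 kg, standing flat on the bench at the robot's left. The point is its centre, half-way up; z is the puck's axis. Two to four are present.
- jar0: glass jar with steel lid, 76 across, 115 high, standing to the left; not part of the job. Origin at the centre of its underside.
- jar1: glass jar with steel lid, 76 across, 115 high, standing to the right; not part of the job. Origin at the centre of its underside.

How it is judged:
On the way, in this order (a step that is already met when the one before it is completed fails the run):
1. the dish stands on the cork mat (horizontal distance between dish_mid and mat_mid below 0.03 m and height (world z) of dish_mid below 0.024 m), for 0.2 s.
2. the keeper is turned to its stop (value of joint keeper above 1.1 rad), for 0.2 s.
3. the hook is turned clear (value of joint hook above 1.1 rad), for 0.2 s.
4. the bin is tipped out (value of joint bin above 0.58 rad), for 0.2 s.
5. every crushed can is in the tipped-out bin (x of can0_mid in the frame of bin_in between 0 and 0.13 m and y of can0_mid in the frame of bin_in between -0.13 and 0.13 m and z of can0_mid in the frame of bin_in between 0 and 0.125 m and x of can1_mid in the frame of bin_in between 0 and 0.13 m and y of can1_mid in the frame of bin_in between -0.13 and 0.13 m and z of can1_mid in the frame of bin_in between 0 and 0.125 m and x of can2_mid in the frame of bin_in between 0 and 0.13 m and y of can2_mid in the frame of bin_in between -0.13 and 0.13 m and z of can2_mid in the frame of bin_in between 0 and 0.125 m and x of can3_mid in the frame of bin_in between 0 and 0.13 m and y of can3_mid in the frame of bin_in between -0.13 and 0.13 m and z of can3_mid in the frame of bin_in between 0 and 0.125 m and value of joint bin above 0.3 rad), for 0.2 s.
6. the bin is shut (value of joint bin below 0.05 rad), for 0.2 s.
7. the hook is home (value of joint hook below 0.15 rad), for 0.2 s.
8. the keeper is home (value of joint keeper below 0.15 rad), for 0.2 s.
At the end, for the whole second after the job is handed in: Dish upright on the bench, its centre within 30 mm of the mat's centre; every crushed can present inside the bin; bin shut (joint below 0.05 rad), hook and keeper home (each below 0.15 rad) (all of step 1 and angle between dish_mid's own z axis and vertical below 0.15 rad and value of joint bin below 0.05 rad and value of joint each of hook, keeper below 0.15 rad and x of can0_mid in the frame of bin_in between 0 and 0.13 m and y of can0_mid in the frame of bin_in between -0.13 and 0.13 m and z of can0_mid in the frame of bin_in between 0 and 0.125 m and x of can1_mid in the frame of bin_in between 0 and 0.13 m and y of can1_mid in the frame of bin_in between -0.13 and 0.13 m and z of can1_mid in the frame of bin_in between 0 and 0.125 m and x of can2_mid in the frame of bin_in between 0 and 0.13 m and y of can2_mid in the frame of bin_in between -0.13 and 0.13 m and z of can2_mid in the frame of bin_in between 0 and 0.125 m and x of can3_mid in the frame of bin_in between 0 and 0.13 m and y of can3_mid in the frame of bin_in between -0.13 and 0.13 m and z of can3_mid in the frame of bin_in between 0 and 0.125 m); the robot touches nothing.
It fails at once if the dish is lifted off the bench or tipped over (height (world z) of dish_mid above 0.05 m or angle between dish_mid's own z axis and vertical above 0.7 rad).
It fails at once if a glass jar is moved or knocked over (distance of any of jar0, jar1 from where it was at the start of the episode above 0.03 m).
Of can0, can1, can2, can3 only 2 to 4 are there at a start; the rules pass over those that are not, and their reading is None.
At some moment in a run one of dish, can0, can1, can2, can3 may be knocked a few centimetres aside while the robot is not near it.
Once in a run the grip may slacken for a moment while it holds something.
It also fails if it takes over 210 s, if anything falls off the work surface, if the arm or the gripper's body presses on something with over 40 N, if the wrist force passes 120 N, or if a joint passes its speed limit or range.

## Working session

There is one attempt and no reset: what is moved stays moved. The work goes in short steps, Python scripts to look and compute and a tool call to move; the robot and the scene stay as the last step left them, time stands still between calls to the robot, and variables do not carry over. Pictures are saved under pics/ and viewed, about 12 in all and at most 16, crops included, and the job is handed in when it is done.

Besides the shell and the picture viewer there is one more tool, called after "Call:" by a JSON object that holds its "name" and its "arguments", one argument or row to a line. servo_tool: Moves the arm, as the interface text tells. Its arguments: {"type":"object","properties":{"motion":{"type":"array","items":{"type":"array","items":{"type":"number"}}},"force":{"type":"number"}},"required":["motion"]}

```bash
mkdir -p pics
cat > h.py <<'E'
from bench import *
import numpy as np, cv2
from scipy.spatial.transform import Rotation as R
def snap(n,f=None):
    o=get_obs(); im=grab_frame(n)
    if f: cv2.imwrite('pics/'+f,im[:,:,::-1])
    return o,im
def cam(n,o=None):
    p=camera_params(n); K=np.array(p['mtx'])
    if n=='wrist':
        T=np.eye(4);T[:3,:3]=R.from_rotvec(o['orientation']).as_matrix();T[:3,3]=o['tcp_pos']
        return K,T@np.array(p['T_tool_cam'])
    return K,np.linalg.inv(np.array(p['world_to_cam']))
def ray(n,uv,o=None):
    K,T=cam(n,o); d=T[:3,:3]@np.linalg.inv(K)@[uv[0],uv[1],1]
    return T[:3,3],d/np.linalg.norm(d)
def plane(n,uv,z,o=None):
    c,d=ray(n,uv,o); return c+d*(z-c[2])/d[2]
def tri(rays):
    A=sum(np.eye(3)-np.outer(d,d) for c,d in rays); b=sum((np.eye(3)-np.outer(d,d))@c for c,d in rays)
    return np.linalg.solve(A,b)
def proj(n,p,o=None):
    K,T=cam(n,o); q=np.linalg.inv(T)@np.append(p,1); q=K@q[:3]; return q[:2]/q[2]
def tool(p,o=None,off=0.155):
    "shift in tool axes taking grasp point to world p"
    o=o or get_obs(); M=R.from_rotvec(o['orientation']).as_matrix()
    return np.round((M.T@(np.array(p)-(np.array(o['tcp_pos'])+off*M[:,0]))),4)
E
python3 - <<'E'
from h import *
o=get_obs(); print(o); print(R.from_rotvec(o['orientation']).as_matrix().round(3))
for n in('scene','side','wrist'): snap(n,n+'0.png'); 
for n in('scene','side'): print(cam(n)[1].round(3), cam(n)[0].round(1))
print(camera_params('wrist'))
E
```

```text
{'clock': 0.0, 'joints': array([-0.10811082,  0.47779271,  0.02233881,  1.55647299, -0.0115005 ,
        1.10924168, -0.08311473]), 'qvel': array([ 0.00023675,  0.00058035,  0.00088832, -0.00068265, -0.00096402,
        0.0003515 ,  0.00162086]), 'tau': array([-5.45967814e-04, -5.96443820e+01,  1.60769675e+00, -2.81194621e+01,
        1.24063640e-02,  9.39900521e-03,  2.20753498e-05]), 'tcp_pos': array([6.74723845e-01, 1.63465881e-05, 4.03721255e-01]), 'orientation': array([-1.17625787e-04,  1.57257803e+00, -8.92328254e-05]), 'contact_force': array([-0.54180396,  0.35942553, -0.90020519]), 'moment': array([-0.00795685,  0.01058236,  0.00422246]), 'grip_width': 0.08548202866605446}
[[-0.002 -0.     1.   ]
 [-0.     1.     0.   ]
 [-1.    -0.    -0.002]]
[[-0.213  0.817 -0.536  1.302]
 [ 0.977  0.172 -0.125  0.194]
 [-0.01  -0.551 -0.835  1.315]
 [ 0.     0.     0.     1.   ]] [[498.6   0.  269.1]
 [  0.  498.6 216.3]
 [  0.    0.    1. ]]
[[ 0.819 -0.335  0.466 -0.005]
 [-0.574 -0.486  0.659 -0.762]
 [ 0.005 -0.807 -0.59   0.814]
 [ 0.     0.     0.     1.   ]] [[395.8   0.  275.2]
 [  0.  395.8 206.6]
 [  0.    0.    1. ]]
{'mtx': array([[339.28621664,   0.        , 275.40413611],
       [  0.        , 339.28621664, 209.70687034],
       [  0.        ,   0.        ,   1.        ]]), 'T_tool_cam': array([[-1.98688029e-04, -3.22402088e-01,  9.46602796e-01,
         3.12784620e-02],
       [ 5.03964729e-04, -9.46602727e-01, -3.22401959e-01,
         8.32655202e-02],
       [ 9.99999853e-01,  4.12997012e-04,  3.50557911e-04,
        -3.45114906e-05],
       [ 0.00000000e+00,  0.00000000e+00,  0.00000000e+00,
         1.00000000e+00]])}
```

View pics/scene0.png

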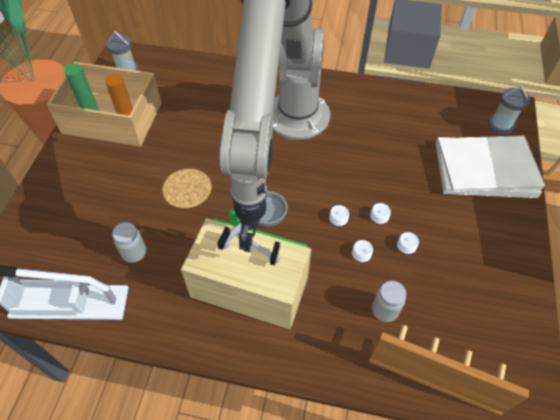

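View pics/side0.png

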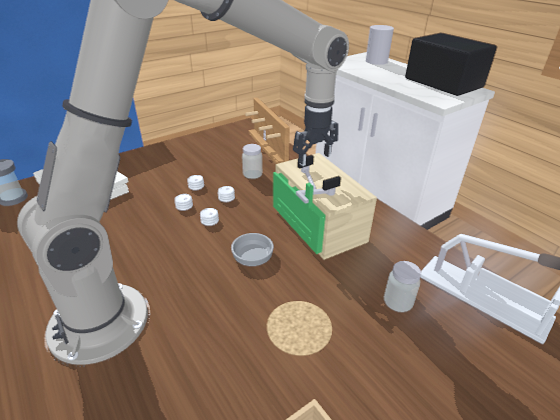

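View pics/wrist0.png

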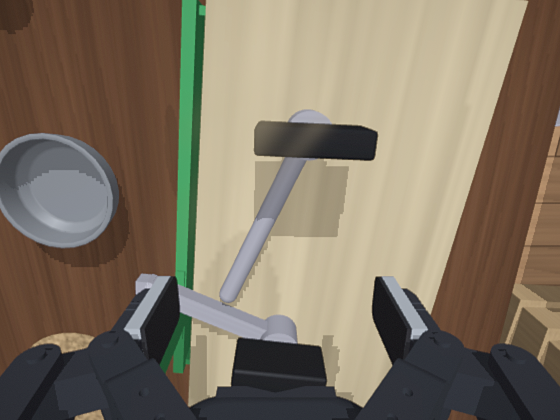

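```bash
cat >> h.py <<'E'
def blobs(m,amin=60):
    m=cv2.morphologyEx(m.astype(np.uint8),cv2.MORPH_OPEN,np.ones((3,3)))
    n,l,s,c=cv2.connectedComponentsWithStats(m)
    return [(c[i].round(1),s[i].tolist()) for i in range(1,n) if s[i][4]>=amin]
def hsv(im): return cv2.cvtColor(im,cv2.COLOR_RGB2HSV).astype(int)
E
python3 - <<'E'
from h import *
for n in('scene','side','wrist'):
    im=cv2.imread(f'pics/{n}0.png')[:,:,::-1].copy(); H=hsv(im)
    h,s,v=H[...,0],H[...,1],H[...,2]
    for nm,m in dict(white=(s<45)&(v>165),mat=(h>10)&(h<24)&(s>90)&(v>150),grey=(h>95)&(h<125)&(s>15)&(s<90)&(v>60)&(v<190),black=(v<40),green=(h>50)&(h<85)&(s>120)).items():
        print(n,nm,[(tuple(c),st) for c,st in blobs(m,100)][:14])
E
```

```text
scene white [((np.float64(262.2), np.float64(71.2)), [236, 0, 48, 164, 3915]), ((np.float64(467.1), np.float64(18.5)), [462, 9, 11, 20, 119]), ((np.float64(318.1), np.float64(42.0)), [314, 31, 9, 23, 179]), ((np.float64(308.0), np.float64(123.4)), [273, 99, 56, 38, 747]), ((np.float64(226.8), np.float64(135.9)), [221, 113, 13, 46, 364]), ((np.float64(243.2), np.float64(147.5)), [231, 135, 25, 26, 572]), ((np.float64(491.0), np.float64(165.8)), [439, 136, 105, 61, 5163]), ((np.float64(380.6), np.float64(212.8)), [372, 203, 19, 21, 314]), ((np.float64(339.2), np.float64(214.9)), [331, 205, 18, 21, 312]), ((np.float64(408.1), np.float64(242.5)), [399, 232, 20, 22, 344]), ((np.float64(127.1), np.float64(240.6)), [114, 234, 26, 14, 208]), ((np.float64(362.6), np.float64(250.5)), [354, 240, 19, 22, 343]), ((np.float64(60.6), np.float64(297.1)), [0, 269, 128, 51, 4971]), ((np.float64(393.6), np.float64(293.7)), [381, 281, 25, 29, 499])]
scene mat [((np.float64(49.9), np.float64(16.5)), [23, 0, 58, 36, 1612]), ((np.float64(340.7), np.float64(31.4)), [311, 0, 59, 73, 3226]), ((np.float64(384.
[... 5401 characters left out ...]
), ((np.float64(461.6), np.float64(384.4)), [446, 374, 34, 29, 376])]
wrist black [((np.float64(162.6), np.float64(322.6)), [145, 278, 34, 84, 1620]), ((np.float64(388.5), np.float64(322.5)), [373, 278, 34, 84, 1605]), ((np.float64(278.9), np.float64(357.8)), [234, 339, 91, 39, 2654]), ((np.float64(44.7), np.float64(386.7)), [19, 353, 53, 67, 810]), ((np.float64(503.7), np.float64(384.2)), [476, 352, 57, 68, 932]), ((np.float64(259.9), np.float64(383.8)), [232, 375, 61, 17, 452]), ((np.float64(353.4), np.float64(411.5)), [347, 404, 14, 16, 127])]
wrist green [((np.float64(187.6), np.float64(128.2)), [176, 0, 29, 288, 4703]), ((np.float64(178.4), np.float64(345.6)), [160, 314, 31, 59, 1060])]
```

Run:
```python
from h import *
np.set_printoptions(precision=4,suppress=True)
o=get_obs()
def st(a,b): return tri([ray('scene',a),ray('side',b)])
print('mat',st((186.5,188),(299.5,327)),plane('scene',(186.5,188),.0015),plane('side',(299.5,327),.0015))
for a,b in [((339.2,214.9),(209,217)),((380.6,212.8),(183.1,202)),((362.6,250.5),(226,194)),((408.1,242.5),(195.3,183))]:
    print('can',st(a,b),plane('scene',a,.02),plane('side',b,.02))
print('dishrim',plane('wrist',(56.5,190),.034,o),plane('side',(252.3,247),.034), tri([ray('wrist',(56.5,190),o),ray('side',(252.3,247))]))
print('jarR lid',st((126,231),(407,271)),'jarL',st((392,293),(252.5,150)))
z=.206
print('keeper bar w',plane('wrist',(315,135),.219,o))
print('hook bar w',plane('wrist',(279,358),.219,o))
print('front edge',[plane('wrist',p,.17,o) for p in((205,0),(188,300))],'tab side',plane('side',(309,192),.2))
```

```text
mat [ 0.4011 -0.2956 -0.0049] [ 0.4055 -0.2931  0.0015] [ 0.398  -0.2993  0.0015]
can [0.4148 0.2111 0.0117] [0.4199 0.2114 0.02  ] [0.4106 0.2004 0.02  ]
can [0.3801 0.3372 0.0124] [0.3855 0.3364 0.02  ] [0.3765 0.3268 0.02  ]
can [0.5273 0.297  0.0119] [0.5316 0.2967 0.02  ] [0.5221 0.2857 0.02  ]
can [0.47   0.4283 0.0101] [0.4759 0.4268 0.02  ] [0.4643 0.413  0.02  ]
dishrim [ 0.4478 -0.0108  0.034 ] [ 0.4408 -0.0173  0.034 ] [ 0.444  -0.0122  0.0285]
jarR lid [ 0.6627 -0.3791  0.1093] jarL [0.6943 0.3793 0.1029]
keeper bar w [0.6922 0.0661 0.219 ]
hook bar w [ 0.6766 -0.0572  0.219 ]
front edge [array([0.6378, 0.1297, 0.17  ]), array([ 0.6139, -0.0521,  0.17  ])] tab side [ 0.5964 -0.0738  0.2   ]
```

Call:
{"name": "servo_tool", "arguments": {
  "motion": [
    [-0.04,0,0,0,1],
    [-0.05,0,-0.045,0,1],
    [-0.05,-0.005,-0.09,0,1],
    [-0.05,-0.01,-0.135,0,1],
    [-0.05,-0.022,-0.18,0,1],
    [-0.05,-0.022,-0.228,0,1],
    [-0.05,-0.022,-0.228,0,1],
    [-0.05,-0.022,-0.228,0,1]
  ],
  "force": 60
}}

```text
clock: 0.95
tcp_pos: [0.4462, -0.0221, 0.4546]
orientation: [0.0, 1.571, 0.0]
contact_force: [0.4, -0.3, 0.5]
grip_width: 0.0
```

Run:
```python
from h import *
o,im=snap('wrist','w1.png'); print(o['clock'],o['tcp_pos'],o['orientation'],o['grip_width'])
H=hsv(im);h,s,v=H[...,0],H[...,1],H[...,2]
for c,st in blobs((h>95)&(h<125)&(s>15)&(s<90)&(v>60)&(v<190),400): print(c,st,plane('wrist',c,.034,o))
```

```text
0.95 [ 0.44618906 -0.02205608  0.45462564] [7.12428215e-06 1.57109342e+00 5.28863336e-05] 7.25812329557651e-07
[280.7 165. ] [225, 115, 101, 94, 5546] [ 0.45228963 -0.01658268  0.034     ]
[180.  369.7] [19, 266, 263, 154, 16409] [ 0.30851812 -0.31555884  0.034     ]
[375.2 371.9] [282, 273, 252, 147, 15796] [ 0.59080613 -0.31939022  0.034     ]
[274.3 400.2] [252, 343, 48, 77, 1435] [ 0.44468054 -0.3730053   0.034     ]
[537.9 403.9] [519, 387, 41, 33, 638] [ 0.84155781 -0.38002608  0.034     ]
```

View pics/w1.png

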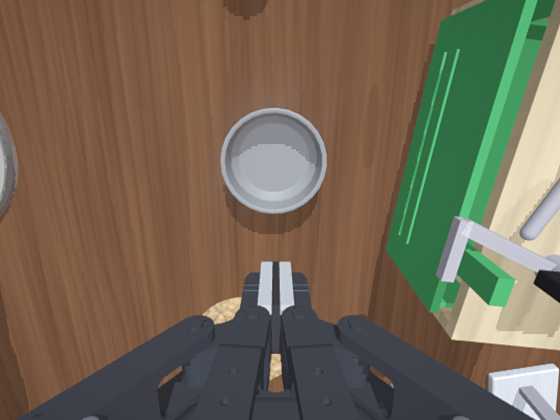

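Call:
{"name": "servo_tool", "arguments": {
  "motion": [
    [0.045,0,0,0,1],
    [0.09,0,0,0,1],
    [0.135,0,0,0,1],
    [0.18,0,0,0,1],
    [0.22,0,0,0,1],
    [0.25,0,0,0,1],
    [0.264,0,0,0,1],
    [0.264,0,0,0,1]
  ]
}}

```text
clock: 1.8
tcp_pos: [0.4481, -0.0215, 0.1883]
orientation: [-0.001, 1.574, 0.001]
contact_force: [0.8, -1.0, 0.5]
grip_width: 0.0002
```

Call:
{"name": "servo_tool", "arguments": {
  "motion": [
    [-0.001,-0.012,-0.002,0,1],
    [-0.001,-0.03,-0.005,0,1],
    [-0.001,-0.05,-0.008,0,1],
    [-0.001,-0.07,-0.012,0,1],
    [-0.001,-0.09,-0.015,0,1],
    [-0.001,-0.11,-0.018,0,1],
    [-0.001,-0.13,-0.022,0,1],
    [-0.001,-0.15,-0.025,0,1]
  ]
}}

```text
clock: 2.6
tcp_pos: [0.4237, -0.1732, 0.1906]
orientation: [-0.001, 1.572, -0.0]
contact_force: [0.5, 2.1, -1.0]
grip_width: 0.0002
```

Call:
{"name": "servo_tool", "arguments": {
  "motion": [
    [0,-0.02,-0.003,0,1],
    [0,-0.04,-0.007,0,1],
    [0,-0.06,-0.01,0,1],
    [0,-0.08,-0.014,0,1],
    [0,-0.1,-0.017,0,1],
    [0,-0.12,-0.02,0,1],
    [0,-0.14,-0.023,0,1],
    [0,-0.15,-0.025,0,1]
  ]
}}

```text
clock: 3.4
tcp_pos: [0.3985, -0.3259, 0.1919]
orientation: [-0.0, 1.57, -0.004]
contact_force: [0.0, 2.0, 0.8]
grip_width: 0.0
```

Run:
```python
from h import *
o,im=snap('side','s1.png'); print(o['clock'],o['tcp_pos'],o['orientation'],o['contact_force'])
cv2.imwrite('pics/s1c.png',cv2.resize(im[200:400,170:430,::-1],None,fx=2.5,fy=2.5))
```

```text
3.4 [ 0.39848983 -0.325865    0.19193952] [-4.14932086e-04  1.57023317e+00 -3.70067830e-03] [0.01448123 1.97494988 0.79150553]
```

View pics/s1c.png

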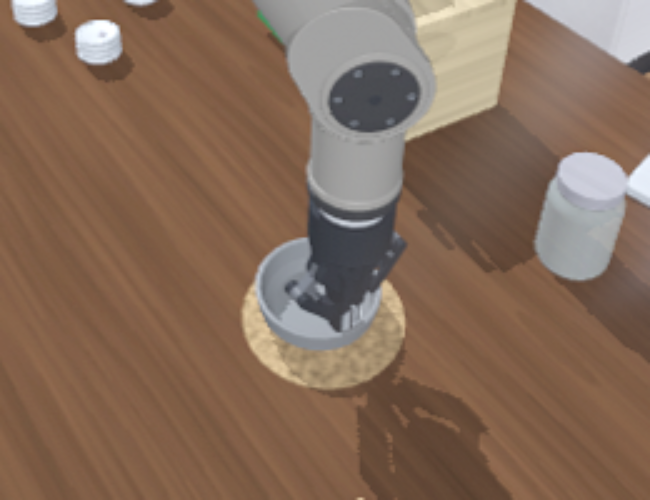

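Run:
```python
from h import *
print(plane('side',(298,317.2),.036)-plane('side',(299.5,327),.0015))
o=get_obs(); M=R.from_rotvec(o['orientation']).as_matrix(); print(M.round(3))
```

```text
[-0.00270395  0.00474601  0.0345    ]
[[ 0.     0.003  1.   ]
 [-0.003  1.    -0.003]
 [-1.    -0.003  0.   ]]
```

Call:
{"name": "servo_tool", "arguments": {
  "motion": [
    [0,0.008,0,0,1],
    [-0.03,0.01,0,0,1],
    [-0.07,0.01,0,0,1],
    [-0.12,0.01,0,0,1],
    [-0.17,0.01,0,0,0.5],
    [-0.22,0.01,0,0,0],
    [-0.26,0.03,0.02,0,-0.5],
    [-0.26,0.055,0.06,0,-1]
  ]
}}

```text
clock: 4.25
tcp_pos: [0.4578, -0.2717, 0.4586]
orientation: [-0.001, 1.561, -0.014]
contact_force: [1.9, -1.1, 0.2]
grip_width: 0.0584
```

Call:
{"name": "servo_tool", "arguments": {
  "motion": [
    [0,0.023,0.037,0,-1],
    [0,0.046,0.074,0,-1],
    [0,0.069,0.111,0,-1],
    [0,0.092,0.148,0,-1],
    [0,0.115,0.185,0,-1],
    [0,0.14,0.22,0,-1],
    [0,0.14,0.22,0,-1],
    [0,0.14,0.22,0,-1]
  ]
}}

```text
clock: 5.05
tcp_pos: [0.6792, -0.1306, 0.4588]
orientation: [-0.004, 1.562, -0.01]
contact_force: [-0.6, -0.6, 0.8]
grip_width: 0.0857
```

Run:
```python
from h import *
import pickle
o,im=snap('wrist','w2.png'); print(o['clock'],o['tcp_pos'],o['orientation'])
pickle.dump(o,open('o2.pkl','wb'))
```

```text
5.05 [ 0.67918301 -0.13057697  0.45884966] [-0.00370351  1.56210731 -0.00989396]
```

View pics/w2.png

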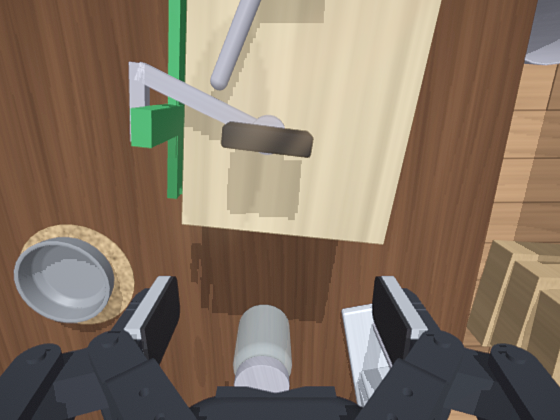

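Call:
{"name": "servo_tool", "arguments": {
  "motion": [
    [0,0.04,0.005,0,-1],
    [0,0.08,0.005,0,-1],
    [0,0.08,0.005,0,-1]
  ]
}}

```text
clock: 5.4
tcp_pos: [0.683, -0.0455, 0.4589]
orientation: [-0.005, 1.562, -0.003]
contact_force: [-0.4, -0.2, -0.3]
grip_width: 0.0851
```

Run:
```python
from h import *
import pickle
np.set_printoptions(precision=4,suppress=True)
o2=pickle.load(open('o2.pkl','rb')); i2=cv2.imread('pics/w2.png')[:,:,::-1].copy()
o3,i3=snap('wrist','w3.png'); pickle.dump(o3,open('o3.pkl','wb')); print(o3['tcp_pos'])
o0=dict(tcp_pos=[.674724,0,.403721],orientation=[0,1.572578,0]); i0=cv2.imread('pics/wrist0.png')[:,:,::-1].copy()
for o,im in((o0,i0),(o2,i2),(o3,i3)):
    H=hsv(im); s,v=H[...,1],H[...,2]
    m=(v<110)&(s<90)
    m[:, :185]=0; m[270:]=0
    for c,st in blobs(m,500):
        mm=np.zeros(m.shape,np.uint8); x,y,w,h,a=st; mm[y:y+h,x:x+w]=m[y:y+h,x:x+w]
        r=cv2.minAreaRect(cv2.findNonZero(mm)); b=cv2.boxPoints(r)
        if min(r[1])<10: continue
        print(c,st,[round(float(t),1) for t in (*r[0],*r[1],r[2])],plane('wrist',r[0],.219,o),plane('wrist',r[0],.212,o))
```

```text
[ 0.683  -0.0455  0.4589]
[316.4 141. ] [254, 122, 124, 39, 4013] [315.6, 140.7, 122.4, 35.2, 2.6] [0.6923 0.0636 0.219 ] [0.6932 0.0627 0.212 ]
[285.2 143.1] [252, 128, 60, 29, 1166] [282.2, 141.2, 58.5, 26.0, 6.3] [ 0.6856 -0.0764  0.219 ] [ 0.6858 -0.0774  0.212 ]
[543.3  27. ] [523, 0, 37, 57, 1613] [541.0, 28.0, 56.0, 36.0, 90.0] [0.8314 0.0714 0.219 ] [0.8364 0.0725 0.212 ]
[263.1  45.2] [240, 32, 57, 30, 1316] [268.0, 46.5, 29.0, 56.0, 90.0] [0.6808 0.0616 0.219 ] [0.6808 0.0624 0.212 ]
[260.8 255.9] [223, 239, 80, 31, 2116] [262.5, 254.0, 30.0, 79.0, 90.0] [ 0.6765 -0.0664  0.219 ] [ 0.6762 -0.0699  0.212 ]
```

View pics/w3.png

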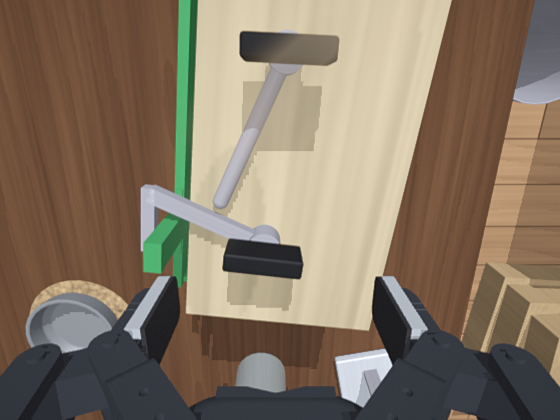

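Run:
```python
from h import *
import pickle
np.set_printoptions(precision=4,suppress=True)
o2=pickle.load(open('o2.pkl','rb'));o3=pickle.load(open('o3.pkl','rb'))
o0=dict(tcp_pos=[.674724,0,.403721],orientation=[0,1.572578,0])
print('cams',[cam('wrist',o)[1][:3,3] for o in(o0,o2,o3)])
for f,o,roi in(('wrist0',o0,(240,390,100,180)),('w2',o2,(210,325,112,170)),('w3',o3,(230,350,20,80)),('w3',o3,(210,312,230,285))):
    im=cv2.imread(f'pics/{f}.png'); g=im.max(2)[roi[2]:roi[3],roi[0]:roi[1]]; a=im[roi[2]:roi[3],roi[0]:roi[1]].astype(int); sat=a.max(2)-a.min(2)
    m=((g<125)&(sat<40)).astype(np.uint8); m=cv2.morphologyEx(m,cv2.MORPH_OPEN,np.ones((7,7)))
    n,l,st,c=cv2.connectedComponentsWithStats(m); i=1+st[1:,4].argmax(); m=(l==i)
    xs=np.where(m.any(0))[0]; q=[]
    for t in(.1,.9):
        x=int(xs[0]+t*(xs[-1]-xs[0])); ys=np.where(m[:,x])[0]; q.append((x+roi[0],ys[0]+roi[2],ys[-1]+roi[2]))
    print(f,'u',xs[0]+roi[0],xs[-1]+roi[0],q)
    for z in(.219,.189): print('  z',z,'up',[plane('wrist',(a,b),z,o)[:2] for a,b,_ in q],'lo',[plane('wrist',(a,b),z,o)[:2] for a,_,b in q])
    vm=np.mean([(b+c)/2 for _,b,c in q]); print('  ends',[plane('wrist',(x+roi[0],vm),.219,o)[:2] for x in(xs[0],xs[-1])])
```

```text
cams [array([0.6746, 0.0833, 0.3724]), array([ 0.6797, -0.0476,  0.4269]), array([0.6831, 0.0376, 0.4272])]
wrist0 u 254 376 [(266, np.int64(122), np.int64(155)), (363, np.int64(127), np.int64(160))]
  z 0.219 up [array([0.6703, 0.0717]), array([0.713 , 0.0696])] lo [array([0.6701, 0.0572]), array([0.7142, 0.0549])]
  z 0.189 up [array([0.6694, 0.0694]), array([0.7205, 0.0669])] lo [array([0.6693, 0.0521]), array([0.722 , 0.0494])]
  ends [array([0.6648, 0.0634]), array([0.7193, 0.0635])]
w2 u 222 311 [(230, np.int64(123), np.int64(147)), (302, np.int64(131), np.int64(156))]
  z 0.219 up [array([ 0.6545, -0.0655]), array([ 0.6975, -0.0704])] lo [array([ 0.6538, -0.0798]), array([ 0.6978, -0.0855])]
  z 0.189 up [array([ 0.6509, -0.0681]), array([ 0.7001, -0.0737])] lo [array([ 0.6501, -0.0844]), array([ 0.7004, -0.0909])]
  ends [array([ 0.6492, -0.0751]), array([ 0.7031, -0.0753])]
w3 u 240 330 [(249, np.int64(31), np.int64(61)), (321, np.int64(42), np.int64(64))]
  z 0.219 up [array([0.6705, 0.0693]), array([0.7103, 0.064 ])] lo [array([0.6701, 0.0542]), array([0.7108, 0.0527])]
  z 0.189 up [array([0.6686, 0.0739]), array([0.7142, 0.0678])] lo [array([0.6682, 0.0566]), array([0.7148, 0.0549])]
  ends [array([0.6652, 0.0601]), array([0.7155, 0.0602])]
w3 u 223 302 [(230, np.int64(239), np.int64(271)), (294, np.int64(246), np.int64(278))]
  z 0.219 up [array([ 0.6549, -0.0552]), array([ 0.6978, -0.0605])] lo [array([ 0.6539, -0.0794]), array([ 0.6983, -0.085 ])]
  z 0.189 up [array([ 0.6508, -0.0686]), array([ 0.6999, -0.0746])] lo [array([ 0.6496, -0.0962]), array([ 0.7005, -0.1027])]
  ends [array([ 0.6495, -0.0697]), array([ 0.7034, -0.0699])]
```

Call:
{"name": "servo_tool", "arguments": {
  "motion": [
    [0,0.02,0.002,8,-1],
    [0,0.04,0.004,16,-1],
    [0,0.06,0.006,24,-1],
    [0,0.08,0.008,32,-1],
    [0,0.1,0.009,40,-1],
    [0,0.109,0.009,48,-1],
    [0,0.109,0.009,56,-1],
    [0,0.109,0.009,64,-1]
  ]
}}

```text
clock: 6.25
tcp_pos: [0.6917, 0.0581, 0.4586]
orientation: [0.872, 1.374, -0.877]
contact_force: [-0.2, -0.6, -0.4]
grip_width: 0.0853
```

Call:
{"name": "servo_tool", "arguments": {
  "motion": [
    [0,0,0,8,-1],
    [0,0,0,16,-1],
    [0,0,0,24,-1],
    [0,0,0,30,-1],
    [0,0,0,30,-1],
    [0,0,0,30,-1]
  ]
}}

```text
clock: 6.85
tcp_pos: [0.6913, 0.0566, 0.459]
orientation: [1.264, 1.157, -1.264]
contact_force: [-0.8, 0.6, -0.3]
grip_width: 0.0853
```

```bash
cat >> h.py <<'E'
def rep(p=None,off=.155):
    o=get_obs(); M=R.from_rotvec(o['orientation']).as_matrix(); np.set_printoptions(precision=4,suppress=True)
    print('t',o['clock'],'tcp',o['tcp_pos'],'gp',o['tcp_pos']+off*M[:,0],'jawyaw',np.degrees(np.arctan2(M[1,2],M[0,2])).round(1),'xax',M[:,0],'w',round(o['grip_width'],4),'F',o['contact_force'],'j',o['joints'])
    if p is not None: print('shift',tool(p,o,off))
E
python3 -c "
from h import *
rep((.692,.0635,.208))"
```

```text
t 6.85 tcp [0.6913 0.0566 0.459 ] gp [0.6928 0.055  0.304 ] jawyaw -94.5 xax [ 0.0093 -0.0099 -0.9999] w 0.0853 F [-0.7969  0.6096 -0.2912] j [-0.2802  0.4691  0.1564  1.453  -0.0632  1.2173 -1.7682]
shift [ 0.0959 -0.0024 -0.0092]
```

Call:
{"name": "servo_tool", "arguments": {
  "motion": [
    [0.02,-0.002,-0.009,0,-1],
    [0.05,-0.002,-0.009,0,-1],
    [0.08,-0.002,-0.009,0,-1],
    [0.096,-0.002,-0.009,0,-1],
    [0.096,-0.002,-0.009,0,0],
    [0.096,-0.002,-0.009,0,1],
    [0.096,-0.002,-0.009,0,1],
    [0.096,-0.002,-0.009,0,1]
  ],
  "force": 50
}}

```text
clock: 7.65
tcp_pos: [0.6914, 0.0647, 0.3646]
orientation: [1.266, 1.155, -1.262]
contact_force: [-0.4, 0.6, 0.9]
grip_width: 0.028
```

```bash
python3 -c "
from h import *
rep((.692,.0635,.208))"
```

```text
t 7.65 tcp [0.6914 0.0647 0.3646] gp [0.6933 0.0632 0.2096] jawyaw -94.5 xax [ 0.012  -0.0095 -0.9999] w 0.028 F [-0.4358  0.6363  0.9104] j [-0.282   0.5432  0.141   1.5539 -0.0713  1.0396 -1.7746]
shift [ 0.0016 -0.0013 -0.0002]
```

Call:
{"name": "servo_tool", "arguments": {
  "motion": [
    [0,0,0,0,1],
    [0,0,0,0,1],
    [0,0,0,-6,1],
    [0,0,0,-14,1],
    [0,0,0,-22,1],
    [0,0,0,-30,1],
    [0,0,0,-38,1],
    [0,0,0,-46,1]
  ]
}}

```text
clock: 8.45
tcp_pos: [0.6912, 0.0642, 0.3653]
orientation: [0.653, 1.454, -0.659]
contact_force: [-1.8, -2.6, 3.9]
grip_width: 0.0131
```

```bash
python3 -c "
from h import *
rep((.692,.0635,.208))"
```

```text
t 8.45 tcp [0.6912 0.0642 0.3653] gp [0.693  0.0628 0.2103] jawyaw -48.2 xax [ 0.0116 -0.0091 -0.9999] w 0.0131 F [-1.7803 -2.593   3.8719] j [-0.1545  0.5409 -0.0443  1.5435  0.0392  1.0483 -1.0537]
shift [ 0.0023 -0.0003 -0.0012]
```

Call:
{"name": "servo_tool", "arguments": {
  "motion": [
    [0,0,0,-8,1],
    [0,0,0,-16,1],
    [0,0,0,-23,1],
    [0,0,0,-28,1],
    [0,0,0,-30,1],
    [0,0,0,-30,1]
  ]
}}

```text
clock: 9.05
tcp_pos: [0.6911, 0.0639, 0.3654]
orientation: [0.248, 1.544, -0.257]
contact_force: [-1.7, -0.5, 0.1]
grip_width: 0.013
```

```bash
python3 -c "
from h import *
rep((.692,.0635,.208)); print(get_obs()['moment'])"
```

```text
t 9.05 tcp [0.6911 0.0639 0.3654] gp [0.6927 0.0627 0.2104] jawyaw -18.5 xax [ 0.0107 -0.0076 -0.9999] w 0.013 F [-1.6527 -0.5441  0.0975] j [-0.073   0.5462 -0.1625  1.5369  0.1078  1.058  -0.5866]
shift [ 0.0024  0.0005 -0.001 ]
[ 0.5573  0.5865 -1.7198]
```

Call:
{"name": "servo_tool", "arguments": {
  "motion": [
    [0,0,0,1,0],
    [0,0,0,1,-1],
    [0,0,0,1,-1],
    [0,0,0,1,-1],
    [-0.03,0,0,1,-1],
    [-0.07,0,0,-3,-1],
    [-0.07,-0.045,0.009,-11,-1],
    [-0.07,-0.09,0.018,-19,-1]
  ]
}}

```text
clock: 9.85
tcp_pos: [0.6792, -0.0254, 0.438]
orientation: [-0.021, 1.556, 0.01]
contact_force: [1.1, -1.8, -0.7]
grip_width: 0.0856
```

Call:
{"name": "servo_tool", "arguments": {
  "motion": [
    [0,-0.01,0,-8,-1],
    [0,-0.02,0,-16,-1],
    [0,-0.02,0,-24,-1],
    [0,-0.02,0,-32,-1],
    [0,-0.02,0,-40,-1],
    [0,-0.02,0,-48,-1],
    [0,-0.02,0,-56,-1],
    [0,-0.02,0,-64,-1]
  ]
}}

```text
clock: 10.65
tcp_pos: [0.6796, -0.0454, 0.4383]
orientation: [-0.899, 1.373, 0.876]
contact_force: [-0.2, -0.0, 1.1]
grip_width: 0.0854
```

Call:
{"name": "servo_tool", "arguments": {
  "motion": [
    [0,0,0,-8,-1],
    [0,0,0,-15,-1],
    [0,0,0,-18,-1],
    [0,0,0,-18,-1]
  ]
}}

```text
clock: 11.05
tcp_pos: [0.6797, -0.0456, 0.4383]
orientation: [-1.137, 1.254, 1.111]
contact_force: [0.2, -0.1, 0.5]
grip_width: 0.0855
```

```bash
python3 -c "
from h import *
rep((.676,-.0755,.208))"
```

```text
t 11.05 tcp [ 0.6797 -0.0456  0.4383] gp [ 0.682  -0.0468  0.2834] jawyaw 83.5 xax [ 0.0151 -0.0076 -0.9999] w 0.0855 F [ 0.1559 -0.1451  0.5051] j [ 0.3191  0.5066 -0.5072  1.4786  0.2649  1.2089  1.2319]
shift [ 0.0755  0.0039 -0.0288]
```

Call:
{"name": "servo_tool", "arguments": {
  "motion": [
    [0,0.004,-0.029,0,-1],
    [0.02,0.004,-0.029,0,-1],
    [0.045,0.004,-0.029,0,-1],
    [0.065,0.004,-0.029,0,-1],
    [0.075,0.004,-0.029,0,-1],
    [0.075,0.004,-0.029,0,0],
    [0.075,0.004,-0.029,0,1],
    [0.075,0.004,-0.029,0,1]
  ]
}}

```text
clock: 11.85
tcp_pos: [0.674, -0.0744, 0.3649]
orientation: [-1.138, 1.253, 1.109]
contact_force: [0.4, 0.9, -0.6]
grip_width: 0.0438
```

Call:
{"name": "servo_tool", "arguments": {
  "motion": [
    [0,0,0,0,1],
    [0,0,0,0,1],
    [0,0,0,0,1],
    [0,0,0,6,1],
    [0,0,0,14,1],
    [0,0,0,22,1],
    [0,0,0,30,1],
    [0,0,0,38,1]
  ]
}}

```text
clock: 12.65
tcp_pos: [0.6741, -0.076, 0.3663]
orientation: [-0.627, 1.469, 0.6]
contact_force: [-3.0, -4.0, 6.2]
grip_width: 0.013
```

```bash
python3 -c "
from h import *
rep((.676,-.0755,.208)); print(get_obs()['moment'])"
```

```text
t 12.65 tcp [ 0.6741 -0.076   0.3663] gp [ 0.6769 -0.0777  0.2114] jawyaw 45.1 xax [ 0.0185 -0.0106 -0.9998] w 0.013 F [-2.9954 -4.0291  6.2352] j [ 0.2539  0.5352 -0.3388  1.5723  0.2096  1.0507  0.6444]
shift [0.0033 0.0023 0.0009]
[-1.1388  0.7252  0.1013]
```

Call:
{"name": "servo_tool", "arguments": {
  "motion": [
    [0.001,0,0,8,1],
    [0.002,0.001,0,16,1],
    [0.002,0.001,0,24,1],
    [0.002,0.001,0,32,1],
    [0.002,0.001,0,38,1],
    [0.002,0.001,0,40,1],
    [0.002,0.001,0,40,1]
  ]
}}

```text
clock: 13.35
tcp_pos: [0.6733, -0.0759, 0.3664]
orientation: [-0.083, 1.551, 0.06]
contact_force: [-3.7, -3.1, 11.9]
grip_width: 0.0131
```

```bash
python3 -c "
from h import *
rep((.676,-.0755,.208)); print(get_obs()['moment'])"
```

```text
t 13.35 tcp [ 0.6733 -0.0759  0.3664] gp [ 0.6762 -0.078   0.2114] jawyaw 5.2 xax [ 0.0191 -0.0137 -0.9997] w 0.0131 F [-3.7414 -3.0586 11.8907] j [ 0.1459  0.5178 -0.1834  1.5833  0.1217  1.032   0.0167]
shift [ 0.0034  0.0026 -0.0001]
[-0.8817  1.4041  1.5744]
```

Call:
{"name": "servo_tool", "arguments": {
  "motion": [
    [0,0,0,-1,0],
    [0,0,0,-1,-1],
    [0,0,0,-1,-1],
    [0,0,0,-1,-1],
    [-0.03,0,0,0,-1],
    [-0.07,-0.02,0,2,-1],
    [-0.095,-0.055,0,5,-1],
    [-0.095,-0.055,0,5,-1]
  ]
}}

```text
clock: 14.15
tcp_pos: [0.6769, -0.1356, 0.4671]
orientation: [-0.011, 1.544, -0.019]
contact_force: [0.2, -0.5, 0.0]
grip_width: 0.0853
```

Run:
```python
from h import *
import pickle
rep(); o,im=snap('wrist','w4.png'); pickle.dump(o,open('o4.pkl','wb'))
H=hsv(im);h,s,v=H[...,0],H[...,1],H[...,2]
print(blobs((h>50)&(h<85)&(s>120),100))
```

```text
t 14.15 tcp [ 0.6769 -0.1356  0.4671] gp [ 0.6811 -0.1385  0.3121] jawyaw -0.3 xax [ 0.0268 -0.0188 -0.9995] w 0.0853 F [ 0.2123 -0.492   0.0357] j [ 0.2055  0.4569 -0.1484  1.4435  0.0874  1.2186  0.039 ]
[(array([163.4,  94.6]), [129, 0, 53, 187, 4010])]
```

View pics/w4.png

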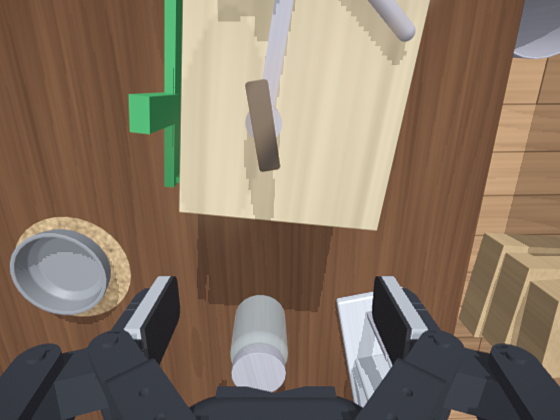

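Run:
```python
from h import *
import pickle
np.set_printoptions(precision=4,suppress=True)
o4=pickle.load(open('o4.pkl','rb'));o3=pickle.load(open('o3.pkl','rb'));o2=pickle.load(open('o2.pkl','rb'))
for f,o,r in(('w4',o4,(120,185,85,140)),('w2',o2,(120,185,95,155)),('w3',o3,(130,195,210,280))):
    im=cv2.imread(f'pics/{f}.png')[:,:,::-1].copy(); H=hsv(im); m=(H[...,0]>50)&(H[...,0]<85)&(H[...,1]>120)
    V=np.where(m,H[...,2],0)[r[2]:r[3],r[0]:r[1]]
    print(f); print(V[::6,::4])
a=plane('wrist',(140.5,113),.221,o4);print(a, tri([ray('wrist',(140.5,113),o4),ray('wrist',(153,253),o3)]))
rep()
```

```text
w4
[[  0   0   0   0   0   0   0   0   0   0   0   0 189 185  95   0   0]
 [  0   0   0   0   0   0   0   0   0   0   0   0 189 185  95   0   0]
 [  0   0   0 187 187 187 187 185 102  99  97  98  99  99 100   0   0]
 [  0   0   0 187 187 187 187 188 100 100  99 101 100 101 101   0   0]
 [  0   0   0 187 188 187 187 189  98 101 100 100 101 101 101   0   0]
 [  0   0   0 187 187 188 187 189 100 101 101 101 102 101 103   0   0]
 [  0   0   0 187 188 187 188 189 100 101 101 101 101 102   0   0   0]
 [  0   0   0 187 186 187 188 189 100 101 102 106 150 138   0   0   0]
 [  0   0   0   0   0   0   0 182   0   0   0   0 152 135   0   0   0]
 [  0   0   0   0   0   0   0   0   0   0   0   0 152 136   0   0   0]]
w2
[[  0   0   0   0   0   0   0   0   0   0   0   0   0   0   0   0   0]
 [  0   0   0   0   0   0   0   0   0   0   0   0 192 187 149   0   0]
 [  0   0   0   0   0   0 170 171 171 171 172 175 151 102  99 100   0]
 [  0   0   0 185 186 186 186 186  96 100 100 100 101 101 100 102   0]
 [  0   0   0 186 186 186 186 187  99 100 100 100 101 101 103 102   0]
 [  0   0   0 187 186 186 18
[... 740 characters left out ...]
133  98   0   0]
 [  0   0   0   0 180 180 180 180  95  97  99  98 143 128  97   0   0]
 [  0   0   0   0 179 180 179 180  94  97  96 137 144 120  94   0   0]
 [  0   0   0   0 179 179 179 180  93  96   0 145 144 109  93   0   0]
 [  0   0   0   0 179 179 179 179  93   0   0 146 144  98  92   0   0]
 [  0   0   0   0 182 181 180 181   0   0   0 145 143  97   0   0   0]
 [  0   0   0   0   0   0   0   0   0   0   0  88 144  95   0   0   0]]
[ 0.6029 -0.0672  0.221 ] [ 0.6006 -0.0677  0.2146]
t 14.2 tcp [ 0.6766 -0.1328  0.4645] gp [ 0.6802 -0.1353  0.3095] jawyaw -0.1 xax [ 0.0232 -0.0161 -0.9996] w 0.0855 F [-0.0701 -0.0378  0.1485] j [ 0.204   0.4583 -0.1511  1.4472  0.0864  1.2175  0.0388]
```

Call:
{"name": "servo_tool", "arguments": {
  "motion": [
    [0,0.01,-0.012,-8,-1],
    [0,0.02,-0.024,-16,-1],
    [0,0.03,-0.036,-24,-1],
    [0,0.04,-0.048,-32,-1],
    [0,0.05,-0.06,-40,-1],
    [0,0.06,-0.07,-48,-1],
    [0,0.068,-0.077,-56,-1],
    [0,0.068,-0.077,-64,-1]
  ]
}}

```text
clock: 15.0
tcp_pos: [0.5987, -0.0622, 0.4606]
orientation: [-0.893, 1.377, 0.854]
contact_force: [-0.5, -0.4, 0.6]
grip_width: 0.0855
```

Call:
{"name": "servo_tool", "arguments": {
  "motion": [
    [0,0,0,-8,-1],
    [0,0,0,-16,-1],
    [0,0,0,-19,-1],
    [0,0,0,-19,-1]
  ]
}}

```text
clock: 15.4
tcp_pos: [0.5983, -0.0613, 0.4594]
orientation: [-1.145, 1.255, 1.106]
contact_force: [-0.4, 0.5, -0.2]
grip_width: 0.0852
```

```bash
python3 -c "
from h import *
rep((.602,-.067,.200))"
```

```text
t 15.4 tcp [ 0.5983 -0.0613  0.4594] gp [ 0.6013 -0.0635  0.3045] jawyaw 83.6 xax [ 0.0193 -0.0139 -0.9997] w 0.0852 F [-0.4419  0.5065 -0.1833] j [ 0.3498  0.3422 -0.4563  1.6562  0.1786  1.1634  1.3067]
shift [ 0.1045  0.0011 -0.0022]
```

Call:
{"name": "servo_tool", "arguments": {
  "motion": [
    [0.03,0.001,-0.002,0,-1],
    [0.065,0.001,-0.002,0,-1],
    [0.09,0.001,-0.002,0,-1],
    [0.104,0.001,-0.002,0,-1],
    [0.104,0.001,-0.002,0,0],
    [0.104,0.001,-0.002,0,1],
    [0.104,0.001,-0.002,0,1],
    [0.104,0.001,-0.002,0,1]
  ]
}}

```text
clock: 16.2
tcp_pos: [0.5996, -0.0645, 0.3569]
orientation: [-1.146, 1.253, 1.104]
contact_force: [-1.7, 0.2, 1.1]
grip_width: 0.0281
```

Call:
{"name": "servo_tool", "arguments": {
  "motion": [
    [0,0,0,0,1],
    [0,0,0,0,1],
    [0,0,0,0,1]
  ]
}}

```text
clock: 16.5
tcp_pos: [0.5994, -0.0659, 0.3572]
orientation: [-1.145, 1.255, 1.101]
contact_force: [-2.0, -5.0, 0.4]
grip_width: 0.0215
```

Run:
```python
from h import *
rep((.602,-.067,.200))
o=get_obs();M=R.from_rotvec(o['orientation']).as_matrix(); g=o['tcp_pos']+.155*M[:,0]
ax=np.array([np.cos(-.12),np.sin(-.12),0])
for a in np.arange(.1,.75,.1):
    d=-ax*.182*np.sin(a)+np.array([0,0,-.182*(1-np.cos(a))]); print(round(a,2),(M.T@d))
```

```text
t 16.5 tcp [ 0.5994 -0.0659  0.3572] gp [ 0.6027 -0.0683  0.2023] jawyaw 83.4 xax [ 0.0215 -0.0154 -0.9996] w 0.0215 F [-1.9773 -4.9919  0.3931] j [ 0.3343  0.4379 -0.4337  1.766   0.2388  0.9665  1.2598]
shift [0.0023 0.0009 0.0013]
0.1 [0.0005 0.0182 0.0001]
0.2 [0.0028 0.0362 0.0002]
0.3 [0.0069 0.054  0.0004]
0.4 [0.0127 0.0712 0.0006]
0.5 [0.0202 0.0877 0.0007]
0.6 [0.0294 0.1035 0.001 ]
0.7 [0.0401 0.1182 0.0012]
```

Call:
{"name": "servo_tool", "arguments": {
  "motion": [
    [0.0005,0.018,0,0,1],
    [0.003,0.036,0,0,1],
    [0.007,0.054,0,0,1],
    [0.0125,0.071,0.0005,0,1],
    [0.02,0.088,0.0005,0,1],
    [0.029,0.1035,0.001,0,1],
    [0.04,0.119,0.001,0,1],
    [0.041,0.121,0.001,0,1]
  ]
}}

```text
clock: 17.3
tcp_pos: [0.4806, -0.052, 0.315]
orientation: [-1.149, 1.251, 1.097]
contact_force: [0.7, -3.6, 8.7]
grip_width: 0.0213
```

```bash
python3 -c "
from h import *
rep((.602,-.067,.200)); snap('side','s2.png')"
```

```text
t 17.3 tcp [ 0.4806 -0.052   0.315 ] gp [ 0.4849 -0.0546  0.1601] jawyaw 83.4 xax [ 0.0273 -0.0167 -0.9995] w 0.0213 F [ 0.7276 -3.5915  8.7446] j [ 0.3678  0.3102 -0.4608  2.0741  0.2224  0.774   1.2259]
shift [-0.0365 -0.1189  0.0006]
```

View pics/s2.png

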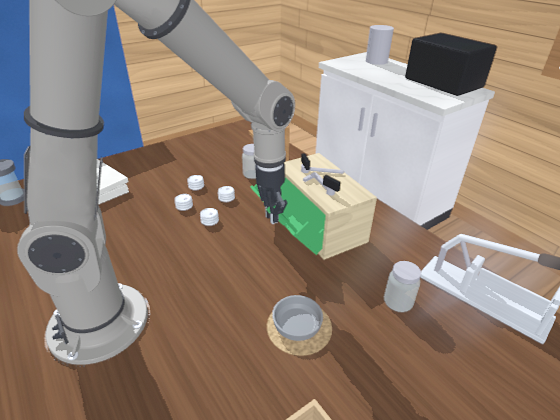

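Call:
{"name": "servo_tool", "arguments": {
  "motion": [
    [0,0,0,0,0],
    [0,0,0,0,-1],
    [0,0,0,0,-1],
    [0,0,0,0,-1],
    [-0.04,0,0,0,-1],
    [-0.09,0,0,0,-1],
    [-0.13,-0.005,0.02,0,-1],
    [-0.135,-0.01,0.06,0,-1]
  ]
}}

```text
clock: 18.15
tcp_pos: [0.4953, 0.0071, 0.4546]
orientation: [-1.148, 1.249, 1.086]
contact_force: [0.9, 0.2, 0.3]
grip_width: 0.0854
```

Call:
{"name": "servo_tool", "arguments": {
  "motion": [
    [0,-0.004,0.045,0,-1],
    [0,-0.008,0.09,0,-1],
    [0,-0.012,0.135,0,-1],
    [0,-0.016,0.18,0,-1],
    [0,-0.02,0.225,0,-1],
    [0,-0.024,0.27,0,-1],
    [0,-0.027,0.311,0,-1],
    [0,-0.027,0.311,0,-1]
  ]
}}

```text
clock: 18.95
tcp_pos: [0.5582, 0.3189, 0.4505]
orientation: [-1.15, 1.244, 1.096]
contact_force: [0.5, 0.6, 0.8]
grip_width: 0.0853
```

```bash
cat >> h.py <<'E'
def cans(o,im,z=.034):
    H=hsv(im); m=(H[...,1]<60)&(H[...,2]>140)
    out=[]
    for c,st in blobs(m,400):
        x,y,w,h,a=st
        if a<9000 and .6<w/h<1.7 and w>20: out.append((c,st,plane('wrist',c,.02,o),plane('wrist',(x+w/2,y+h/2),.02,o)))
    return out
E
python3 - <<'E'
from h import *
rep(); o,im=snap('wrist','w5.png')
for t in cans(o,im): print(*t)
snap('scene','sc5.png')
E
```

```text
t 18.95 tcp [0.5582 0.3189 0.4505] gp [0.5633 0.3168 0.2956] jawyaw 83.5 xax [ 0.0329 -0.0136 -0.9994] w 0.0853 F [0.471  0.5518 0.7655] j [-0.1734  0.4522 -0.6264  1.5592  0.3123  1.2087  0.5978]
[158.9  32.4] [128, 0, 63, 65, 3171] [0.4153 0.2084 0.02  ] [0.4155 0.209  0.02  ]
[368.3  64. ] [338, 35, 60, 60, 2834] [0.4705 0.4251 0.02  ] [0.4715 0.4247 0.02  ]
[253.9 131.5] [228, 105, 52, 54, 2216] [0.5275 0.2935 0.02  ] [0.528  0.2935 0.02  ]
[347.7 279.8] [312, 223, 66, 98, 3792] [0.7371 0.3931 0.02  ] [0.7246 0.39   0.02  ]
[ 86.4 308.6] [0, 228, 168, 134, 7976] [0.7453 0.0247 0.02  ] [0.7229 0.0284 0.02  ]
[406.  307.6] [384, 277, 43, 62, 772] [0.7909 0.4722 0.02  ] [0.7915 0.4715 0.02  ]
```

View pics/w5.png

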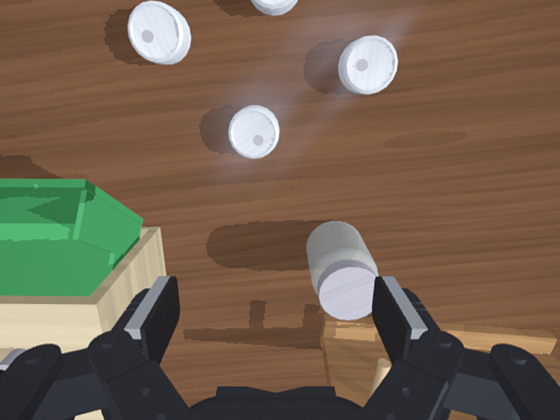

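```bash
python3 -c "
from h import *
for z in (.15,.08,.021): print(tool((.528,.2935,z)))"
```

```text
[ 0.1446  0.0394 -0.0195]
[ 0.2145  0.0419 -0.0185]
[ 0.2735  0.0439 -0.0177]
```

Call:
{"name": "servo_tool", "arguments": {
  "motion": [
    [0.045,0.013,-0.007,0,-1],
    [0.095,0.026,-0.014,0,-1],
    [0.145,0.039,-0.019,0,-1],
    [0.19,0.041,-0.019,0,-1],
    [0.23,0.0425,-0.018,0,-1],
    [0.26,0.0435,-0.018,0,-1],
    [0.2735,0.044,-0.018,0,-1],
    [0.2735,0.044,-0.018,0,-1]
  ],
  "force": 25
}}

```text
clock: 19.85
tcp_pos: [0.5226, 0.2944, 0.1744]
orientation: [-1.149, 1.254, 1.088]
contact_force: [-0.8, -0.3, 0.1]
grip_width: 0.0854
```

Call:
{"name": "servo_tool", "arguments": {
  "motion": [
    [0,0,0,0,0],
    [0,0,0,0,1],
    [0,0,0,0,1],
    [0,0,0,0,1],
    [0,0,0,0,1],
    [-0.03,0,0,0,1],
    [-0.07,0,0,0,1],
    [-0.11,0,0,0,1]
  ]
}}

```text
clock: 20.65
tcp_pos: [0.519, 0.2967, 0.2864]
orientation: [-1.149, 1.253, 1.088]
contact_force: [1.2, 0.9, 0.5]
grip_width: 0.0575
```

```bash
cat >> h.py <<'E'
MO=np.array([.572,.008,0]); AX=np.array([np.cos(-.12),np.sin(-.12),0]); AY=np.array([np.sin(.12),np.cos(.12),0])
def mp(y,z,x=0): return MO+AX*x+AY*y+[0,0,z]
E
python3 -c "
from h import *
rep()
for z in (.26,.19): print(mp(.085,z),tool(mp(.085,z)))"
```

```text
t 20.65 tcp [0.519  0.2967 0.2864] gp [0.5238 0.2936 0.1315] jawyaw 83.1 xax [ 0.0314 -0.0205 -0.9993] w 0.0575 F [1.1921 0.943  0.4738] j [-0.1981  0.5488 -0.5776  1.8227  0.4266  0.8807  0.4672]
[0.5822 0.0924 0.26  ] [-0.1225 -0.0862 -0.1948]
[0.5822 0.0924 0.19  ] [-0.0525 -0.0838 -0.1937]
```

Call:
{"name": "servo_tool", "arguments": {
  "motion": [
    [-0.045,-0.005,-0.005,0,1],
    [-0.09,-0.02,-0.03,0,1],
    [-0.122,-0.04,-0.07,0,1],
    [-0.122,-0.06,-0.11,0,1],
    [-0.122,-0.08,-0.15,0,1],
    [-0.122,-0.086,-0.185,0,1],
    [-0.122,-0.086,-0.195,0,1],
    [-0.122,-0.086,-0.195,0,1]
  ]
}}

```text
clock: 21.45
tcp_pos: [0.5771, 0.0936, 0.4151]
orientation: [-1.148, 1.254, 1.085]
contact_force: [-0.3, 0.7, -0.8]
grip_width: 0.0572
```

Call:
{"name": "servo_tool", "arguments": {
  "motion": [
    [0.04,0,0,0,1],
    [0.07,0.002,0.001,0,1],
    [0.07,0.002,0.001,0,1],
    [0.07,0.002,0.001,0,0],
    [0.07,0.002,0.001,0,-1],
    [0.07,0.002,0.001,0,-1],
    [0.04,0,0,0,-1],
    [-0.02,0,0,0,-1]
  ]
}}

```text
clock: 22.25
tcp_pos: [0.5762, 0.0931, 0.4242]
orientation: [-1.146, 1.259, 1.087]
contact_force: [1.7, -0.3, 0.5]
grip_width: 0.0853
```

Run:
```python
from h import *
rep(); o,im=snap('side','s6.png')
cv2.imwrite('pics/s6c.png',cv2.resize(im[140:300,200:400,::-1],None,fx=3,fy=3))
for z in (.26,.08,.021): print(tool((.471,.425,z)))
```

```text
t 22.25 tcp [0.5762 0.0931 0.4242] gp [0.5804 0.0897 0.2693] jawyaw 82.9 xax [ 0.0274 -0.022  -0.9994] w 0.0853 F [ 1.6826 -0.3298  0.4668] j [ 0.1938  0.3638 -0.5956  1.7348  0.2607  1.0975  0.9594]
[0.0092 0.1544 0.3164]
[0.189  0.1625 0.3189]
[0.248  0.1652 0.3197]
```

View pics/s6c.png

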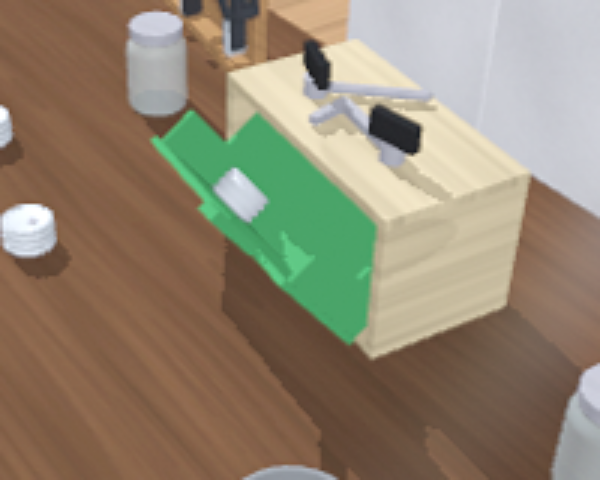

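Call:
{"name": "servo_tool", "arguments": {
  "motion": [
    [0,0.02,0.043,0,-1],
    [0,0.04,0.086,0,-1],
    [0,0.06,0.129,0,-1],
    [0,0.08,0.172,0,-1],
    [0,0.1,0.215,0,-1],
    [0,0.12,0.258,0,-1],
    [0.005,0.14,0.295,0,-1],
    [0.01,0.155,0.317,0,-1]
  ]
}}

```text
clock: 23.1
tcp_pos: [0.4617, 0.4323, 0.4154]
orientation: [-1.151, 1.239, 1.082]
contact_force: [0.1, -0.5, -0.3]
grip_width: 0.0853
```

Run:
```python
from h import *
rep(); o,im=snap('wrist','w7.png')
for t in cans(o,im): print(*t)
for z in (.1,.021): print(tool((.471,.425,z)))
```

```text
t 23.1 tcp [0.4617 0.4323 0.4154] gp [0.4686 0.4299 0.2606] jawyaw 83.1 xax [ 0.0442 -0.0151 -0.9989] w 0.0853 F [ 0.0702 -0.4849 -0.2952] j [-0.3722  0.4753 -0.6744  1.624   0.3685  1.1496  0.3083]
[172.7  90. ] [140, 59, 66, 63, 3279] [0.3805 0.3344 0.02  ] [0.381  0.3346 0.02  ]
[ 65.9 138.8] [31, 110, 71, 59, 3303] [0.4148 0.2103 0.02  ] [0.4156 0.2107 0.02  ]
[267.3 158.4] [229, 117, 74, 80, 3717] [0.4607 0.4199 0.02  ] [0.459  0.4187 0.02  ]
[145.2 307. ] [125, 276, 44, 63, 835] [0.6354 0.2384 0.02  ] [0.6364 0.2405 0.02  ]
[405.6 307. ] [383, 276, 44, 63, 840] [0.6727 0.5712 0.02  ] [0.6734 0.5704 0.02  ]
[259.3 348.3] [225, 301, 66, 92, 4994] [0.7192 0.3757 0.02  ] [0.7167 0.3743 0.02  ]
[ 75.4 330.2] [51, 307, 45, 46, 1354] [0.6616 0.1356 0.02  ] [0.661  0.1332 0.02  ]
[ 0.1598  0.0001 -0.006 ]
[ 0.2387  0.0035 -0.0053]
```

Run:
```python
from h import *
im=cv2.imread('pics/w7.png'); cv2.imwrite('pics/w7c.png',cv2.resize(im[30:250,130:400],None,fx=2,fy=2))
```

```text
(no output)
```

View pics/w7c.png

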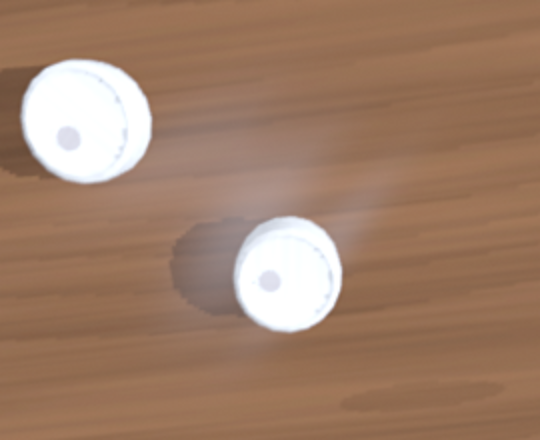

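Call:
{"name": "servo_tool", "arguments": {
  "motion": [
    [0.04,0,-0.005,0,-1],
    [0.09,0,-0.005,0,-1],
    [0.14,0,-0.005,0,-1],
    [0.185,0.001,-0.005,0,-1],
    [0.22,0.002,-0.005,0,-1],
    [0.238,0.0035,-0.005,0,-1],
    [0.238,0.0035,-0.005,0,-1],
    [0.238,0.0035,-0.005,0,0.3]
  ]
}}

```text
clock: 23.95
tcp_pos: [0.465, 0.4283, 0.1783]
orientation: [-1.151, 1.236, 1.089]
contact_force: [-0.2, 1.3, -0.3]
grip_width: 0.073
```

Call:
{"name": "servo_tool", "arguments": {
  "motion": [
    [0,0,0,0,1],
    [0,0,0,0,1],
    [0,0,0,0,1],
    [0,0,0,0,1],
    [-0.05,0,0,0,1],
    [-0.1,0,0,0,1],
    [-0.15,0,0,0,1],
    [-0.2,0,0,0,1]
  ]
}}

```text
clock: 24.75
tcp_pos: [0.456, 0.4304, 0.3813]
orientation: [-1.151, 1.234, 1.088]
contact_force: [1.3, 0.6, -0.2]
grip_width: 0.0572
```

```bash
python3 -c "
from h import *
rep()
for z in (.26,.19): print(mp(.028,z),tool(mp(.028,z)))"
```

```text
t 24.75 tcp [0.456  0.4304 0.3813] gp [0.4629 0.4288 0.2265] jawyaw 83.4 xax [ 0.0443 -0.0103 -0.999 ] w 0.0572 F [ 1.3392  0.6093 -0.2154] j [-0.3757  0.4987 -0.6713  1.674   0.3928  1.0812  0.2843]
[0.5754 0.0358 0.26  ] [-0.0244 -0.158  -0.3777]
[0.5754 0.0358 0.19  ] [ 0.0455 -0.1548 -0.3774]
```

Call:
{"name": "servo_tool", "arguments": {
  "motion": [
    [-0.024,-0.018,-0.043,0,1],
    [-0.024,-0.036,-0.088,0,1],
    [-0.024,-0.055,-0.133,0,1],
    [-0.024,-0.074,-0.178,0,1],
    [-0.024,-0.093,-0.223,0,1],
    [-0.024,-0.112,-0.268,0,1],
    [-0.024,-0.131,-0.313,0,1],
    [-0.024,-0.15,-0.355,0,1]
  ]
}}

```text
clock: 25.55
tcp_pos: [0.5632, 0.0587, 0.4153]
orientation: [-1.152, 1.233, 1.086]
contact_force: [1.6, -0.2, -0.0]
grip_width: 0.0574
```

```bash
python3 -c "
from h import *
rep(mp(.028,.19))"
```

```text
t 25.55 tcp [0.5632 0.0587 0.4153] gp [0.5704 0.057  0.2605] jawyaw 83.4 xax [ 0.0464 -0.011  -0.9989] w 0.0574 F [ 1.5584 -0.1565 -0.0016] j [ 0.2725  0.3393 -0.6104  1.7915  0.2515  1.0409  1.0245]
shift [ 0.0709 -0.004  -0.0201]
```

Call:
{"name": "servo_tool", "arguments": {
  "motion": [
    [0.015,-0.004,-0.02,0,1],
    [0.05,-0.004,-0.02,0,1],
    [0.071,-0.004,-0.02,0,1],
    [0.071,-0.004,-0.02,0,1],
    [0.071,-0.004,-0.02,0,-1],
    [0.071,-0.004,-0.02,0,-1],
    [0.071,-0.004,-0.02,0,-1],
    [0.03,-0.004,-0.02,0,-1]
  ]
}}

```text
clock: 26.35
tcp_pos: [0.5649, 0.0373, 0.3826]
orientation: [-1.149, 1.239, 1.091]
contact_force: [-0.0, -0.2, -1.0]
grip_width: 0.0854
```

```bash
python3 -c "
from h import *
rep()
for z in (.24,.021): print(tool((.415,.2095,z)))"
```

```text
t 26.35 tcp [0.5649 0.0373 0.3826] gp [0.5709 0.0355 0.2277] jawyaw 83.4 xax [ 0.0385 -0.0117 -0.9992] w 0.0854 F [-0.0414 -0.2082 -0.9911] j [ 0.2933  0.3735 -0.5937  1.8252  0.2735  0.9849  1.0418]
[-0.0203  0.1741  0.1549]
[0.1985 0.1828 0.1565]
```

Call:
{"name": "servo_tool", "arguments": {
  "motion": [
    [-0.02,0.03,0.028,0,-1],
    [-0.02,0.065,0.058,0,-1],
    [-0.02,0.1,0.09,0,-1],
    [-0.02,0.135,0.12,0,-1],
    [-0.02,0.17,0.15,0,-1],
    [-0.015,0.174,0.155,0,-1],
    [-0.015,0.174,0.155,0,-1]
  ]
}}

```text
clock: 27.05
tcp_pos: [0.4084, 0.2127, 0.3901]
orientation: [-1.153, 1.237, 1.093]
contact_force: [0.7, 0.1, 0.6]
grip_width: 0.0854
```

Run:
```python
from h import *
rep(); o,im=snap('wrist','w8.png')
for t in cans(o,im): print(*t)
for z in (.1,.021): print(tool((.415,.2095,z)))
```

```text
t 27.05 tcp [0.4084 0.2127 0.3901] gp [0.4146 0.2109 0.2352] jawyaw 83.6 xax [ 0.0398 -0.0117 -0.9991] w 0.0854 F [0.7434 0.0588 0.5653] j [ 0.0434  0.2029 -0.7421  2.0349  0.2116  0.9433  0.6495]
[399.5 124. ] [365, 93, 70, 64, 3568] [0.3808 0.3335 0.02  ] [0.3818 0.334  0.02  ]
[264.9 164. ] [222, 116, 87, 88, 4850] [0.4057 0.1999 0.02  ] [0.4017 0.201  0.02  ]
[145.1 307.1] [125, 276, 44, 63, 855] [0.5633 0.0361 0.02  ] [0.5641 0.0382 0.02  ]
[405.7 307.2] [383, 276, 45, 63, 850] [0.5961 0.3452 0.02  ] [0.5965 0.345  0.02  ]
[0.135  0.0062 0.0009]
[0.214  0.0094 0.0014]
```

Call:
{"name": "servo_tool", "arguments": {
  "motion": [
    [0.045,0.003,0,0,-1],
    [0.09,0.005,0.001,0,-1],
    [0.135,0.006,0.001,0,-1],
    [0.18,0.008,0.001,0,-1],
    [0.205,0.009,0.001,0,-1],
    [0.214,0.009,0.001,0,-1],
    [0.214,0.009,0.001,0,-1],
    [0.214,0.009,0.001,0,0.3]
  ]
}}

```text
clock: 27.9
tcp_pos: [0.4103, 0.2109, 0.1769]
orientation: [-1.15, 1.237, 1.089]
contact_force: [-0.0, -0.3, 1.3]
grip_width: 0.0734
```

Call:
{"name": "servo_tool", "arguments": {
  "motion": [
    [0,0,0,0,1],
    [0,0,0,0,1],
    [0,0,0,0,1],
    [0,0,0,0,1],
    [-0.05,0,0,0,1],
    [-0.1,0,0,0,1],
    [-0.15,0,0,0,1],
    [-0.2,0,0,0,1]
  ]
}}

```text
clock: 28.7
tcp_pos: [0.4014, 0.2131, 0.3796]
orientation: [-1.151, 1.236, 1.089]
contact_force: [0.9, -0.8, -1.1]
grip_width: 0.0571
```

```bash
python3 -c "
from h import *
rep()
for z in (.26,.19): print(mp(-.03,z),tool(mp(-.03,z)))"
```

```text
t 28.7 tcp [0.4014 0.2131 0.3796] gp [0.408  0.2114 0.2247] jawyaw 83.4 xax [ 0.0426 -0.011  -0.999 ] w 0.0571 F [ 0.8517 -0.8015 -1.0595] j [ 0.0625  0.2119 -0.7751  2.0584  0.2319  0.918   0.6167]
[ 0.5684 -0.0218  0.26  ] [-0.0259 -0.1873 -0.2135]
[ 0.5684 -0.0218  0.19  ] [ 0.0441 -0.1843 -0.2131]
```

Call:
{"name": "servo_tool", "arguments": {
  "motion": [
    [-0.026,-0.027,-0.03,0,1],
    [-0.026,-0.055,-0.062,0,1],
    [-0.026,-0.085,-0.095,0,1],
    [-0.026,-0.115,-0.13,0,1],
    [-0.026,-0.145,-0.165,0,1],
    [-0.026,-0.175,-0.2,0,1],
    [-0.026,-0.187,-0.214,0,1],
    [-0.026,-0.187,-0.214,0,1]
  ]
}}

```text
clock: 29.5
tcp_pos: [0.5623, -0.0239, 0.4155]
orientation: [-1.148, 1.238, 1.084]
contact_force: [-1.7, 0.3, 0.3]
grip_width: 0.0574
```

Call:
{"name": "servo_tool", "arguments": {
  "motion": [
    [0.04,0.001,0,0,1],
    [0.07,0.003,0,0,1],
    [0.07,0.003,0,0,1],
    [0.07,0.003,0,0,-1],
    [0.07,0.003,0,0,-1],
    [0.07,0.003,0,0,-1],
    [0.03,0.002,0,0,-1],
    [-0.02,0,0,0,-1]
  ]
}}

```text
clock: 30.3
tcp_pos: [0.5607, -0.0237, 0.4357]
orientation: [-1.146, 1.24, 1.087]
contact_force: [0.9, 0.3, 0.1]
grip_width: 0.0853
```

Run:
```python
from h import *
rep(); o,im=snap('scene','sc8.png')
H=hsv(im);print([(c,s) for c,s in blobs((H[...,1]<45)&(H[...,2]>165),60) if 180<c[1]<270 and 200<c[0]<430])
o,im=snap('side','s8.png'); cv2.imwrite('pics/s8c.png',cv2.resize(im[140:340,150:400,::-1],None,fx=3,fy=3))
for z in (.26,.021): print(tool((.3805,.334,z)))
```

```text
t 30.3 tcp [ 0.5607 -0.0237  0.4357] gp [ 0.5669 -0.0254  0.2809] jawyaw 83.1 xax [ 0.0403 -0.0113 -0.9991] w 0.0853 F [0.8811 0.2664 0.0721] j [ 0.4228  0.3104 -0.6077  1.7775  0.2193  1.0781  1.191 ]
[(array([380.6, 212.9]), [372, 203, 19, 21, 318]), (array([243.7, 249.2]), [229, 244, 30, 13, 139])]
[0.0135 0.2345 0.3328]
[0.2521 0.2485 0.334 ]
```

View pics/s8c.png

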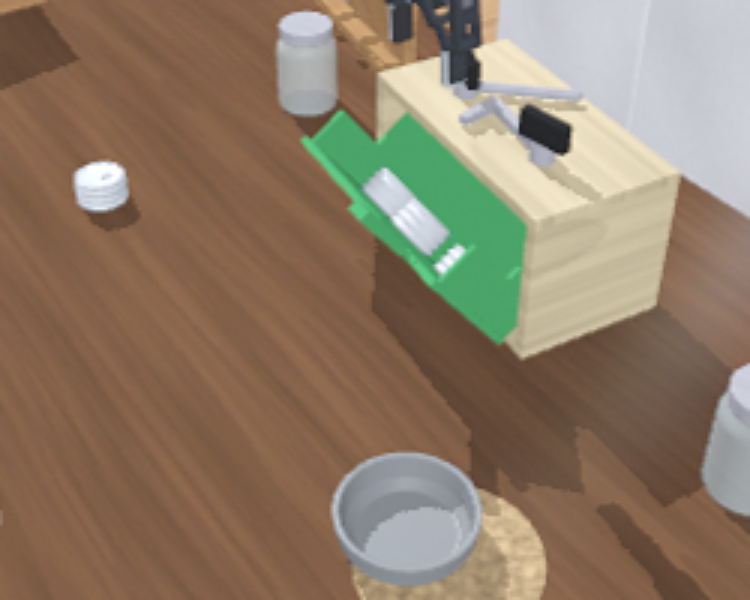

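Call:
{"name": "servo_tool", "arguments": {
  "motion": [
    [0.002,0.028,0.04,0,-1],
    [0.004,0.056,0.08,0,-1],
    [0.006,0.084,0.12,0,-1],
    [0.008,0.112,0.16,0,-1],
    [0.01,0.14,0.2,0,-1],
    [0.012,0.168,0.24,0,-1],
    [0.012,0.196,0.28,0,-1],
    [0.012,0.224,0.32,0,-1]
  ]
}}

```text
clock: 31.2
tcp_pos: [0.3791, 0.3235, 0.4178]
orientation: [-1.154, 1.225, 1.073]
contact_force: [1.6, 1.1, 0.8]
grip_width: 0.0851
```

```bash
python3 -c "
from h import *
rep()
for z in (.1,.021): print(tool((.3805,.334,z)))"
```

```text
t 31.2 tcp [0.3791 0.3235 0.4178] gp [0.3883 0.3218 0.2631] jawyaw 83.1 xax [ 0.0596 -0.0112 -0.9982] w 0.0851 F [1.6439 1.065  0.7794] j [-0.1345  0.2554 -0.822   1.9239  0.2814  1.0328  0.3692]
[0.1622 0.019  0.0119]
[0.2411 0.0238 0.0122]
```

Call:
{"name": "servo_tool", "arguments": {
  "motion": [
    [0.03,0.015,0.012,0,-1],
    [0.08,0.018,0.012,0,-1],
    [0.13,0.019,0.012,0,-1],
    [0.18,0.021,0.012,0,-1],
    [0.22,0.023,0.012,0,-1],
    [0.241,0.024,0.012,0,-1],
    [0.241,0.024,0.012,0,-1],
    [0.241,0.024,0.012,0,0.3]
  ]
}}

```text
clock: 32.0
tcp_pos: [0.3713, 0.3363, 0.1767]
orientation: [-1.154, 1.224, 1.074]
contact_force: [0.2, 0.1, 1.0]
grip_width: 0.0731
```

Call:
{"name": "servo_tool", "arguments": {
  "motion": [
    [0,0,0,0,1],
    [0,0,0,0,1],
    [0,0,0,0,1],
    [0,0,0,0,1],
    [-0.05,0,0,0,1],
    [-0.1,0,0,0,1],
    [-0.15,0,0,0,1],
    [-0.2,0,0,0,1]
  ]
}}

```text
clock: 32.8
tcp_pos: [0.3587, 0.3382, 0.3792]
orientation: [-1.154, 1.222, 1.073]
contact_force: [1.4, 0.5, -0.1]
grip_width: 0.0572
```

```bash
python3 -c "
from h import *
rep()
for z in (.27,.19): print(mp(-.085,z),tool(mp(-.085,z)))"
```

```text
t 32.8 tcp [0.3587 0.3382 0.3792] gp [0.3682 0.3367 0.2245] jawyaw 83.1 xax [ 0.0615 -0.0095 -0.9981] w 0.0572 F [ 1.4295  0.5009 -0.1286] j [-0.1857  0.3003 -0.8335  1.9784  0.3411  0.9596  0.2604]
[ 0.5618 -0.0764  0.27  ] [-0.0295 -0.2439 -0.3871]
[ 0.5618 -0.0764  0.19  ] [ 0.0503 -0.2389 -0.387 ]
```

Call:
{"name": "servo_tool", "arguments": {
  "motion": [
    [-0.03,-0.02,-0.032,0,1],
    [-0.045,-0.046,-0.073,0,1],
    [-0.045,-0.072,-0.114,0,1],
    [-0.045,-0.098,-0.155,0,1],
    [-0.045,-0.124,-0.196,0,1],
    [-0.045,-0.15,-0.237,0,1],
    [-0.045,-0.176,-0.278,0,1],
    [-0.045,-0.202,-0.319,0,1]
  ]
}}

```text
clock: 33.6
tcp_pos: [0.5181, -0.004, 0.4388]
orientation: [-1.155, 1.221, 1.071]
contact_force: [0.8, 1.3, -0.2]
grip_width: 0.0573
```

```bash
python3 -c "
from h import *
rep()
for z in (.27,.19): print(mp(-.083,z),tool(mp(-.083,z)))"
```

```text
t 33.6 tcp [ 0.5181 -0.004   0.4388] gp [ 0.528  -0.0056  0.2842] jawyaw 83.1 xax [ 0.064  -0.0103 -0.9979] w 0.0573 F [ 0.7647  1.318  -0.2288] j [ 0.4367  0.2269 -0.6384  1.8734  0.1825  1.0307  1.1762]
[ 0.5621 -0.0744  0.27  ] [ 0.017  -0.041  -0.0642]
[ 0.5621 -0.0744  0.19  ] [ 0.0968 -0.0358 -0.064 ]
```

Call:
{"name": "servo_tool", "arguments": {
  "motion": [
    [0.01,-0.025,-0.04,0,1],
    [0.02,-0.041,-0.064,0,1],
    [0.06,-0.038,-0.064,0,1],
    [0.095,-0.036,-0.064,0,1],
    [0.097,-0.036,-0.064,0,1],
    [0.097,-0.036,-0.064,0,-1],
    [0.097,-0.036,-0.064,0,-1],
    [0.097,-0.036,-0.064,0,-1]
  ]
}}

```text
clock: 34.4
tcp_pos: [0.5531, -0.0725, 0.3468]
orientation: [-1.157, 1.218, 1.068]
contact_force: [0.6, -0.8, 0.3]
grip_width: 0.0854
```

Call:
{"name": "servo_tool", "arguments": {
  "motion": [
    [-0.04,0,0,0,-1],
    [-0.08,0,0,0,-1],
    [-0.12,0,0.03,0,-1],
    [-0.15,0,0.07,0,-1],
    [-0.15,0,0.11,0,-1],
    [-0.15,0,0.11,0,-1]
  ]
}}

```text
clock: 35.0
tcp_pos: [0.5554, 0.0455, 0.4996]
orientation: [-1.164, 1.207, 1.073]
contact_force: [0.1, -0.1, -1.1]
grip_width: 0.0855
```

Run:
```python
from h import *
rep(); o,im=snap('side','s9.png'); cv2.imwrite('pics/s9c.png',cv2.resize(im[150:350,220:420,::-1],None,fx=3,fy=3))
o,im=snap('scene','sc9.png')
H=hsv(im);print([(c,s) for c,s in blobs((H[...,1]<45)&(H[...,2]>165),60) if 180<c[1]<270 and 200<c[0]<430])
```

```text
t 35.0 tcp [0.5554 0.0455 0.4996] gp [0.5669 0.0444 0.3451] jawyaw 83.7 xax [ 0.0736 -0.007  -0.9973] w 0.0855 F [ 0.1079 -0.1088 -1.0515] j [ 0.3549  0.2499 -0.6635  1.7094  0.1962  1.1711  1.1019]
[(array([226.9, 220.3]), [221, 216, 12, 10, 88]), (array([243.8, 249.2]), [229, 244, 30, 13, 140])]
```

View pics/s9c.png

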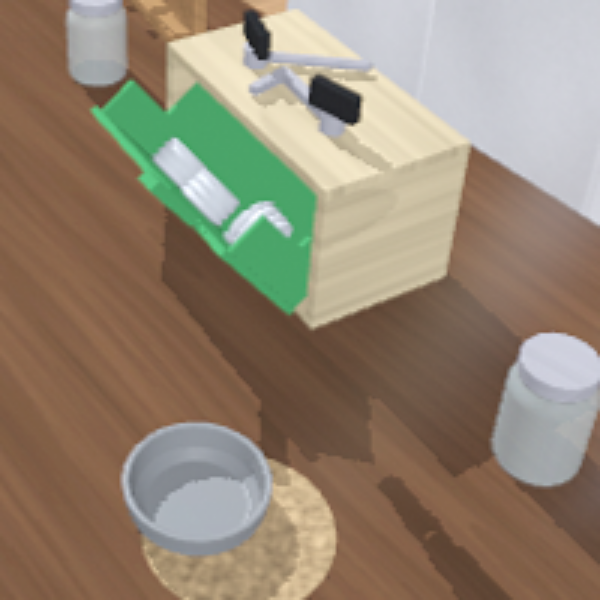

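Run:
```python
from h import *
np.set_printoptions(precision=4,suppress=True)
m=plane('side',(299.5,327),.0015)
for z in(.036,.025): print('dish',plane('side',(285.7,312.7),z),'off',plane('side',(285.7,312.7),z)-m)
im=cv2.imread('pics/sc9.png')[:,:,::-1].copy(); H=hsv(im);h,s,v=[H[...,i] for i in range(3)]
g=(h>95)&(h<125)&(s>15)&(s<90)&(v>60)&(v<190)
for c,st in blobs(g,250):
    if 140<c[0]<260 and 150<c[1]<240: print(c,st,plane('scene',(st[0]+st[2]/2,st[1]+st[3]/2),.02))
print('mat scene',plane('scene',(186.5,188),.0015))
```

```text
dish [ 0.3789 -0.2668  0.036 ] off [-0.0191  0.0325  0.0345]
dish [ 0.3844 -0.2598  0.025 ] off [-0.0137  0.0395  0.0235]
[198.6 181.4] [181, 166, 35, 31, 819] [ 0.3847 -0.2558  0.02  ]
mat scene [ 0.4055 -0.2931  0.0015]
```

```bash
python3 -c "
from h import *
for p in ((.385,-.264,.33),(.385,-.264,.10),(.385,-.264,.016),(.4154,-.3206,.016)): print(tool(p,None,.173))"
```

```text
[-0.0145  0.1458 -0.3211]
[ 0.2149  0.162  -0.3204]
[ 0.2987  0.168  -0.3202]
[ 0.3015  0.1313 -0.3729]
```

Call:
{"name": "servo_tool", "arguments": {
  "motion": [
    [0,0.018,-0.04,0,1],
    [0,0.036,-0.08,0,1],
    [0,0.054,-0.12,0,1],
    [0,0.073,-0.16,0,1],
    [0,0.092,-0.2,0,1],
    [0,0.11,-0.24,0,1],
    [0,0.129,-0.28,0,1],
    [0,0.146,-0.321,0,1]
  ]
}}

```text
clock: 35.9
tcp_pos: [0.3713, -0.2644, 0.4885]
orientation: [-1.16, 1.217, 1.066]
contact_force: [0.4, -0.5, 0.6]
grip_width: 0.0002
```

```bash
python3 -c "
from h import *
rep()
for p in ((.385,-.264,.10),(.385,-.264,.016),(.4154,-.3206,.016)): print(tool(p,None,.173))"
```

```text
t 35.9 tcp [ 0.3713 -0.2644  0.4885] gp [ 0.3822 -0.2663  0.3339] jawyaw 83.2 xax [ 0.0701 -0.0121 -0.9975] w 0.0002 F [ 0.3528 -0.4786  0.5908] j [ 0.8818  0.0377 -0.3989  1.9413 -0.0081  1.0978  1.9389]
[0.2155 0.0141 0.0035]
[0.2993 0.0201 0.0038]
[ 0.3021 -0.0167 -0.0488]
```

Call:
{"name": "servo_tool", "arguments": {
  "motion": [
    [0.05,0.008,0.003,0,1],
    [0.1,0.011,0.003,0,1],
    [0.15,0.012,0.003,0,1],
    [0.2,0.014,0.0035,0,1],
    [0.25,0.017,0.0035,0,1],
    [0.285,0.019,0.004,0,1],
    [0.299,0.02,0.004,0,1],
    [0.299,0.02,0.004,0,1]
  ]
}}

```text
clock: 36.7
tcp_pos: [0.3716, -0.2622, 0.187]
orientation: [-1.156, 1.22, 1.069]
contact_force: [0.7, 0.4, -0.6]
grip_width: -0.0001
```

```bash
python3 -c "
from h import *
rep((.4154,-.3206,.016),.173)"
```

```text
t 36.7 tcp [ 0.3716 -0.2622  0.187 ] gp [ 0.383  -0.2641  0.0144] jawyaw 83.1 xax [ 0.0659 -0.0104 -0.9978] w -0.0001 F [ 0.6743  0.3688 -0.5603] j [ 0.7274  0.4836 -0.2887  2.228   0.292   0.3985  1.658 ]
shift [ 0.0011 -0.039  -0.0522]
```

Call:
{"name": "servo_tool", "arguments": {
  "motion": [
    [0,-0.008,-0.01,0,1],
    [0,-0.016,-0.021,0,1],
    [0,-0.024,-0.032,0,1],
    [0,-0.032,-0.043,0,1],
    [0,-0.039,-0.052,0,1],
    [0,-0.039,-0.052,0,1],
    [0,-0.033,-0.044,0,1],
    [-0.03,-0.033,-0.044,0,1]
  ]
}}

```text
clock: 37.5
tcp_pos: [0.3949, -0.3069, 0.2166]
orientation: [-1.15, 1.221, 1.077]
contact_force: [0.3, -0.2, -0.8]
grip_width: 0.0002
```

Call:
{"name": "servo_tool", "arguments": {
  "motion": [
    [-0.04,0,0,0,1],
    [-0.08,0,0,0,1],
    [-0.13,0,0,0,1],
    [-0.18,0,0,0,0],
    [-0.23,0,0,0,-1],
    [-0.25,-0.01,0.05,0,-1],
    [-0.25,-0.03,0.1,0,-1],
    [-0.25,-0.05,0.15,0,-1]
  ]
}}

```text
clock: 38.3
tcp_pos: [0.4411, -0.1708, 0.4698]
orientation: [-1.152, 1.222, 1.075]
contact_force: [0.6, -0.7, 0.3]
grip_width: 0.0723
```

```bash
cat >> h.py <<'E'
def dishcheck(tag):
    for n,mc in(('side',(299.5,327)),('scene',(186.5,188))):
        o,im=snap(n,f'{n}_{tag}.png'); H=hsv(im);h,s,v=[H[...,i] for i in range(3)]
        g=(h>95)&(h<125)&(s>15)&(s<90)&(v>60)&(v<190); u,w=(np.array(mc)+.5).astype(int); k=np.zeros_like(g); k[w-45:w+40,u-50:u+50]=1
        c,st=max(blobs(g&k,50),key=lambda t:t[1][4]); p=(st[0]+st[2]/2,st[1]+st[3]/2)
        print(n,st,[(plane(n,p,z)-plane(n,mc,.0015))[:2] for z in(.036,.022)])
E
python3 - <<'E'
from h import *
rep(); dishcheck('a')
E
```

```text
t 38.3 tcp [ 0.4411 -0.1708  0.4698] gp [ 0.4505 -0.172   0.3151] jawyaw 83.1 xax [ 0.0606 -0.0075 -0.9981] w 0.0723 F [ 0.5832 -0.7431  0.3115] j [ 0.7686  0.1013 -0.5605  1.9256  0.0552  1.0698  1.6378]
side [274, 296, 45, 45, 1485] [array([-0.008 ,  0.0038]), array([-0.0009,  0.0122])]
scene [170, 168, 35, 31, 811] [array([0.0056, 0.0105]), array([-0.0041,  0.0053])]
```

```bash
python3 -c "
from h import *
for p in ((.485,-.055,.27),(.485,-.055,.16)): print(tool(p))"
```

```text
[ 0.0463 -0.0172  0.1138]
[ 0.1561 -0.0104  0.1135]
```

Call:
{"name": "servo_tool", "arguments": {
  "motion": [
    [0,-0.008,0.045,0,-1],
    [0,-0.016,0.09,0,-1],
    [0.02,-0.017,0.114,0,-1],
    [0.046,-0.017,0.114,0,-1],
    [0.09,-0.014,0.114,0,-1],
    [0.13,-0.012,0.114,0,-1],
    [0.156,-0.0105,0.114,0,-1],
    [0.156,-0.0105,0.114,0,-1]
  ],
  "force": 50
}}

```text
clock: 39.2
tcp_pos: [0.473, -0.0537, 0.3112]
orientation: [-1.156, 1.218, 1.092]
contact_force: [-0.3, -0.1, -0.4]
grip_width: 0.0856
```

Call:
{"name": "servo_tool", "arguments": {
  "motion": [
    [0,0,0,0,0],
    [0,0,0,0,1],
    [0,0,0,0,1],
    [0,0,0,0,1],
    [0,0,0,0,1],
    [0,0,0,0,1],
    [0,0,0,0,1]
  ]
}}

```text
clock: 39.9
tcp_pos: [0.4733, -0.0537, 0.3123]
orientation: [-1.157, 1.218, 1.091]
contact_force: [-2.0, 0.5, 6.1]
grip_width: 0.0211
```

Run:
```python
from h import *
rep()
o=get_obs();M=R.from_rotvec(o['orientation']).as_matrix(); g=o['tcp_pos']+.155*M[:,0]
T=np.array([.603,-.068,.2023])   # shut
for a in (.6,.5,.4,.3,.2,.1,0,-.02):
    p=T-AX*.182*np.sin(a)+np.array([0,0,-.182*(1-np.cos(a))]); print(round(a,2),(M.T@(p-g)))
```

```text
t 39.9 tcp [ 0.4733 -0.0537  0.3123] gp [ 0.4818 -0.0542  0.1575] jawyaw 83.9 xax [ 0.0547 -0.0035 -0.9985] w 0.0211 F [-1.9826  0.5195  6.1196] j [ 0.514   0.3242 -0.6216  2.0921  0.2877  0.7484  1.179 ]
0.6 [-0.0119 -0.0199  0.0006]
0.5 [-0.0206 -0.0359  0.0004]
0.4 [-0.0276 -0.0527  0.0002]
0.3 [-0.0329 -0.0701 -0.    ]
0.2 [-0.0364 -0.088  -0.0003]
0.1 [-0.0381 -0.1061 -0.0005]
0 [-0.0381 -0.1243 -0.0008]
-0.02 [-0.0378 -0.1279 -0.0008]
```

Call:
{"name": "servo_tool", "arguments": {
  "motion": [
    [-0.012,-0.02,0.0005,0,1],
    [-0.0205,-0.036,0.0005,0,1],
    [-0.0275,-0.0525,0,0,1],
    [-0.033,-0.07,0,0,1],
    [-0.0365,-0.088,0,0,1],
    [-0.038,-0.106,-0.0005,0,1],
    [-0.038,-0.1243,-0.001,0,1],
    [-0.038,-0.13,-0.001,0,1]
  ]
}}

```text
clock: 40.7
tcp_pos: [0.5948, -0.0673, 0.3557]
orientation: [-1.147, 1.237, 1.106]
contact_force: [-47.3, 2.2, 28.1]
grip_width: 0.0214
```

```bash
python3 -c "
from h import *
rep((.603,-.068,.2023))"
```

```text
t 40.7 tcp [ 0.5948 -0.0673  0.3557] gp [ 0.5997 -0.0681  0.2008] jawyaw 83.9 xax [ 0.0312 -0.0047 -0.9995] w 0.0214 F [-47.2942   2.1692  28.1047] j [ 0.457   0.4596 -0.5897  1.773   0.3125  0.97    1.2084]
shift [-0.0014 -0.0034  0.0004]
```

Call:
{"name": "servo_tool", "arguments": {
  "motion": [
    [0,0.003,0,0,1],
    [0,0.002,0,0,0],
    [0,0.001,0,0,-1],
    [0,0.001,0,0,-1],
    [0,0.001,0,0,-1],
    [-0.04,0,0,0,-1],
    [-0.09,0,0,0,-1],
    [-0.11,0,0,0,-1]
  ]
}}

```text
clock: 41.5
tcp_pos: [0.5922, -0.0662, 0.4705]
orientation: [-1.15, 1.232, 1.102]
contact_force: [1.1, 0.2, 0.4]
grip_width: 0.0853
```

Run:
```python
from h import *
rep(); o,im=snap('side','s10.png'); cv2.imwrite('pics/s10c.png',cv2.resize(im[140:345,220:420,::-1],None,fx=2.9,fy=2.9))
p=tool((.676,-.0755,.30)); print(p)
```

```text
t 41.5 tcp [ 0.5922 -0.0662  0.4705] gp [ 0.598  -0.067   0.3156] jawyaw 83.9 xax [ 0.0376 -0.0049 -0.9993] w 0.0853 F [1.0872 0.2118 0.3767] j [ 0.4929  0.3474 -0.6261  1.6526  0.2273  1.1752  1.279 ]
[ 0.0208 -0.0769 -0.0002]
```

View pics/s10c.png

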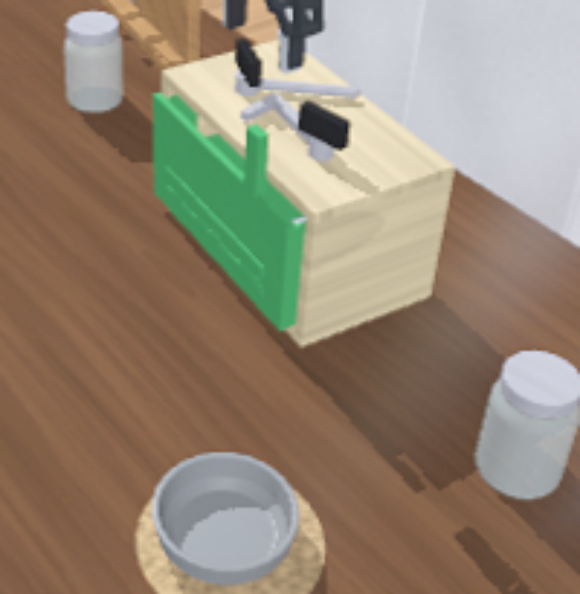

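Run:
```python
from h import *
for f in('side0','s10'):
    im=cv2.imread(f'pics/{f}.png')[:,:,::-1].copy(); H=hsv(im)
    m=(H[...,0]>50)&(H[...,0]<85)&(H[...,1]>120); print(f,[s for c,s in blobs(m,100)])
    for r in(190,200,210,220,230,240): x=np.where(m[r,250:350])[0]+250; print(r,x.min(),x.max())
a=cv2.imread('pics/side0.png')[165:260,265:345]; b=cv2.imread('pics/s10.png')[165:260,265:345]
cv2.imwrite('pics/cmp.png',cv2.resize(np.hstack([a,b]),None,fx=5,fy=5,interpolation=cv2.INTER_CUBIC))
o,im=snap('wrist','w10.png')
```

```text
side0 [[274, 174, 51, 79, 2057]]
190 274 312
200 274 311
210 277 319
220 287 323
230 296 322
240 305 321
s10 [[273, 173, 51, 80, 2157]]
190 273 311
200 274 310
210 277 319
220 287 323
230 296 322
240 305 321
```

View pics/cmp.png

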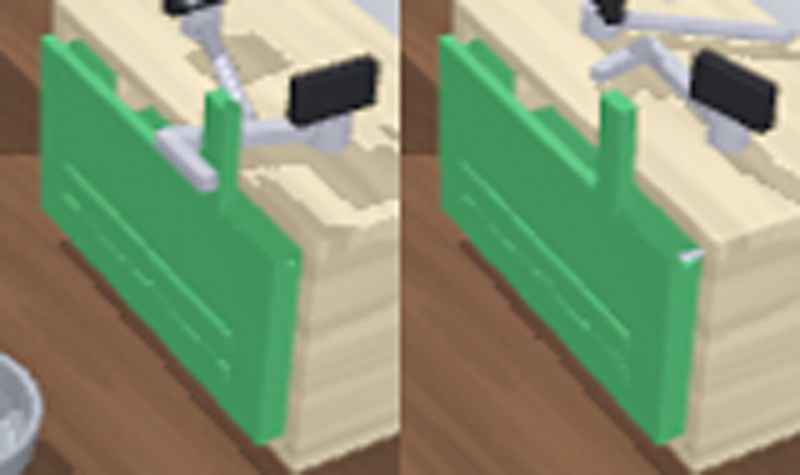

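Run:
```python
from h import *
np.set_printoptions(precision=3,suppress=True,linewidth=200)
im=cv2.imread('pics/s10.png')[:,:,::-1].copy(); i0=cv2.imread('pics/side0.png')[:,:,::-1].copy()
print(im[210:221,314:330].min(2)); print(i0[210:221,314:330].min(2))
C=MO+AX*.05  # board edge centre
for uv in((321,216),(323,215.5),(325,215)):
    c,d=ray('side',uv)
    for yy in(-.135,-.120,-.1):
        t=(yy-(c-C)@AY)/(d@AY); p=c+t*d; print(uv,'y',yy,'ax from board edge',round(((p-C)@AX),3),'z',round(p[2],3))
# reference: corner of bin front top right
print('bin corner px',proj('side',C-AX*.011+AY*-.135+[0,0,.153]), proj('side',C+AY*-.15+[0,0,.17]))
w=cv2.imread('pics/w10.png')[:,:,::-1].copy(); H=hsv(w)
for c,s in blobs((H[...,1]<60)&(H[...,2]>130),15): print(c,s)
```

```text
[[ 72  71  72  72  70  71 105 129 137 137 153 182 193 189 187 186]
 [ 73  72  72  72  71  70  72 104 129 137 141 159 185 195 191 187]
 [ 71  71  72  72  72  72  69  72 103 128 139 144 160 189 202 195]
 [ 68  72  73  72  72  71  71  69  70 100 128 144 146 156 176 182]
 [ 65  66  70  73  72  71  70  66  63  71 121 145 144 146 156 167]
 [ 65  65  66  69  72  70  91 124 150 192 197 192 140 148 155 165]
 [ 65  65  64  66  69  71 102 180 211 168 149 132 137 145 156 165]
 [ 65  65  65  65  67  69  76 106 129 102  85 114 136 140 151 155]
 [ 66  64  66  64  66  71  72  77  84  72  76 119 136 139 148 153]
 [ 65  65  65  65  68  73  74  74  75  71  79 120 134 137 149 150]
 [ 65  65  65  65  67  73  75  75  74  71  94 131 139 137 147 150]]
[[ 72  71  72  70  69  69 102 126 137 135 139 147 146 145 142 144]
 [ 70  71  71  71  70  70  70 102 126 136 137 144 149 148 145 142]
 [ 66  71  71  72  71  69  69  70 101 126 138 142 146 152 154 148]
 [ 64  66  70  70  72  71  71  69  71 102 128 143 143 146 152 160]
 [ 64  64  66  71  71  70  71  70  70  70 103 131 145 145 153 164]
 [ 65  65  64  65  70  71  
[... 719 characters left out ...]
rom board edge 0.004 z 0.151
(325, 215) y -0.12 ax from board edge 0.015 z 0.137
(325, 215) y -0.1 ax from board edge 0.03 z 0.118
bin corner px [320.598 215.991] [327.541 212.836]
[44.6 23.2] [0, 0, 101, 54, 3865]
[236.  197.9] [221, 191, 33, 15, 431]
[296.  194.8] [289, 192, 17, 8, 106]
[352.6 195.8] [331, 193, 43, 8, 269]
[408.8 196.1] [386, 193, 44, 8, 297]
[ 36.9 239.2] [0, 198, 85, 90, 5058]
[252.5 207. ] [250, 206, 6, 3, 18]
[341.4 277.4] [181, 208, 352, 158, 39378]
[144.7 307.9] [125, 277, 43, 62, 775]
[ 56.  325.5] [0, 290, 118, 85, 5018]
[551.9 366.8] [539, 357, 21, 28, 342]
[361. 367.] [346, 365, 30, 5, 120]
[381.1 375. ] [378, 371, 9, 11, 72]
[460.4 415.7] [448, 410, 29, 10, 197]
```

Call:
{"name": "servo_tool", "arguments": {
  "motion": [
    [0.04,0,0,0,-1],
    [0.08,-0.001,0,0,-1],
    [0.108,-0.002,0,0,-1],
    [0.113,-0.002,0,0,-1],
    [0.113,-0.002,0,0,0],
    [0.113,-0.002,0,0,1],
    [0.113,-0.002,0,0,1],
    [0.113,-0.002,0,0,1]
  ]
}}

```text
clock: 42.4
tcp_pos: [0.5989, -0.0671, 0.3584]
orientation: [-1.152, 1.23, 1.099]
contact_force: [0.3, -0.1, -0.4]
grip_width: 0.028
```

Call:
{"name": "servo_tool", "arguments": {
  "motion": [
    [0,0,0,0,1],
    [0,0,0,0,1],
    [0,0,0,0,1]
  ]
}}

```text
clock: 42.7
tcp_pos: [0.5988, -0.0676, 0.3586]
orientation: [-1.152, 1.231, 1.098]
contact_force: [-2.0, -2.8, 0.0]
grip_width: 0.0214
```

Run:
```python
from h import *
rep()
o=get_obs();M=R.from_rotvec(o['orientation']).as_matrix()
for a in (.1,.2,.3,.4,.5,.6,.7): print(a,M.T@(-AX*.182*np.sin(a)+np.array([0,0,-.182*(1-np.cos(a))])))
```

```text
t 42.7 tcp [ 0.5988 -0.0676  0.3586] gp [ 0.6051 -0.0686  0.2037] jawyaw 83.8 xax [ 0.0406 -0.0064 -0.9992] w 0.0214 F [-1.9628 -2.7735  0.001 ] j [ 0.456   0.4604 -0.5901  1.7644  0.3165  0.969   1.2061]
0.1 [0.0002 0.0182 0.0002]
0.2 [0.0021 0.0363 0.0005]
0.3 [0.0059 0.0541 0.0007]
0.4 [0.0114 0.0714 0.0009]
0.5 [0.0187 0.0881 0.0011]
0.6 [0.0275 0.104  0.0014]
0.7 [0.0379 0.1189 0.0016]
```

Call:
{"name": "servo_tool", "arguments": {
  "motion": [
    [0.0005,0.018,0,0,1],
    [0.002,0.036,0.0005,0,1],
    [0.006,0.054,0.0005,0,1],
    [0.0115,0.0715,0.001,0,1],
    [0.0185,0.088,0.001,0,1],
    [0.0275,0.104,0.0015,0,1],
    [0.038,0.119,0.0015,0,1],
    [0.039,0.122,0.0015,0,1]
  ]
}}

```text
clock: 43.5
tcp_pos: [0.4799, -0.0535, 0.3161]
orientation: [-1.156, 1.228, 1.093]
contact_force: [3.2, -3.3, 6.5]
grip_width: 0.0208
```

Call:
{"name": "servo_tool", "arguments": {
  "motion": [
    [0,0,0,0,0],
    [0,0,0,0,-1],
    [0,0,0,0,-1],
    [0,0,0,0,-1],
    [-0.04,0,0,0,-1],
    [-0.09,0,0,0,-1],
    [-0.14,-0.03,0,0,-1],
    [-0.14,-0.06,0.01,0,-1]
  ]
}}

```text
clock: 44.3
tcp_pos: [0.535, -0.0495, 0.4645]
orientation: [-1.159, 1.225, 1.084]
contact_force: [0.5, 0.5, 0.2]
grip_width: 0.0854
```

Run:
```python
from h import *
rep(); o,im=snap('wrist','w11.png'); H=hsv(im)
def car(p): q=p-MO; return np.array([q@AX,q@AY])
m=(H[...,1]<60)&(H[...,2]>120)
for c,s in blobs(m,60):
    if s[1]>300 or s[4]>9000: continue
    print(c,s,'carc(mouth) z=.1',car(plane('wrist',c,.10,o)),'z=.05',car(plane('wrist',c,.05,o)))
print('corner px', [proj('wrist',mp(y,z,x),o).round() for x,y,z in((.05,-.15,.17),(.05,.15,.17),(-.05,-.128,.12),(-.05,.128,.12))])
# coarse ascii of hue/brightness in mouth region
S=H[140:300:6,100:480:8]; 
for r in S: print(''.join('G' if 50<a<85 and b>100 else ('#' if b<60 and c>120 else ('o' if 10<a<30 else '.')) for a,b,c in r))
```

```text
t 44.3 tcp [ 0.535  -0.0495  0.4645] gp [ 0.5434 -0.0513  0.3097] jawyaw 83.7 xax [ 0.0542 -0.0111 -0.9985] w 0.0854 F [0.4618 0.4955 0.1838] j [ 0.5412  0.2461 -0.669   1.7949  0.1889  1.1059  1.2709]
[255.3 205.9] [212, 174, 90, 60, 3421] carc(mouth) z=.1 [ 0.0175 -0.0836] z=.05 [ 0.037  -0.0868]
[345.1 205.7] [320, 186, 51, 40, 1780] carc(mouth) z=.1 [0.0161 0.0097] z=.05 [0.0354 0.0206]
[401.3 206.1] [375, 186, 53, 41, 1841] carc(mouth) z=.1 [0.0158 0.068 ] z=.05 [0.0351 0.0878]
[199.4 236.3] [190, 219, 19, 35, 308] carc(mouth) z=.1 [ 0.0535 -0.1444] z=.05 [ 0.0785 -0.1569]
[ 37.1 279.5] [0, 235, 85, 97, 5435] carc(mouth) z=.1 [ 0.111  -0.3344] z=.05 [ 0.1448 -0.3758]
[145.1 307.3] [125, 276, 44, 63, 826] carc(mouth) z=.1 [ 0.1481 -0.2157] z=.05 [ 0.1875 -0.239 ]
corner px [array([176., 268.]), array([515., 272.]), array([204., 144.]), array([485., 148.])]
oooooooooooooooooooGGGGooooooooooooooooooooooooo
ooooooooooooGGGG....GGGG..................oooooo
ooooooooooooGGGGGGGGGGGGGGGGGGGGGGGGGGGGGGGGGGGG
oooooooooooooGGGGGGGGGGGGGGGGGGGGGGGGGGGGGGGGGGG
oooooooooooooGGGGGGGGGGGGGGGGGG
[... 395 characters left out ...]
G######GGGGGGG
ooooooooooooo#G####G######GG######G######GGGGGG.
ooooooooooooo#G#########.GGGG####GG.####GGGGGooo
ooooooooooooo#GG####GGGGGGGGGGGGGGGGGGGGGGGGGooo
oooooooooooo##GGGGGGGGGGGGGGGGGGGGGGGGGGGGGGG#oo
oooooooooooo#oGGGGGGGGGGGGGGGGGGGGGGGGGGGGGGGooo
oooooooooooo#oGGGGGGGGGGGGGGGGGGGGGGGGGGGGGGGooo
ooooooooooo##oGGGGGGGGGGGGGGGGGGGGGGGGGGGGGGGooo
ooooooooooooooGGGGGGGGGGGGGGGGGGGGGGGGGGGGGGGooo
oooooooooo#o#oooooo################.......#..#oo
oooooooooo##################################oo#o
ooooooo.#.#########################.############
ooooooo##.#########################.############
oooooo.#..#########################..#.#########
ooooo.##..#########################..##.########
```

```bash
python3 -c "
from h import *
for p in ((.486,-.055,.27),(.486,-.055,.16)): print(tool(p))"
```

```text
[ 0.0353  0.0638 -0.0123]
[ 0.1451  0.0701 -0.0122]
```

Call:
{"name": "servo_tool", "arguments": {
  "motion": [
    [0,0.03,-0.006,0,-1],
    [0.01,0.062,-0.012,0,-1],
    [0.035,0.064,-0.012,0,-1],
    [0.08,0.067,-0.012,0,-1],
    [0.12,0.069,-0.012,0,-1],
    [0.145,0.07,-0.012,0,-1],
    [0.145,0.07,-0.012,0,-1],
    [0.145,0.07,-0.012,0,0]
  ]
}}

```text
clock: 45.15
tcp_pos: [0.4774, -0.0533, 0.315]
orientation: [-1.158, 1.219, 1.086]
contact_force: [-0.9, 0.1, 0.0]
grip_width: 0.0733
```

Call:
{"name": "servo_tool", "arguments": {
  "motion": [
    [0,0,0,0,1],
    [0,0,0,0,1],
    [0,0,0,0,1],
    [0,0,0,0,1],
    [0,0,0,0,1]
  ]
}}

```text
clock: 45.65
tcp_pos: [0.4776, -0.0536, 0.316]
orientation: [-1.159, 1.219, 1.084]
contact_force: [-2.3, -0.0, 6.0]
grip_width: 0.0212
```

Run:
```python
from h import *
rep()
o=get_obs();M=R.from_rotvec(o['orientation']).as_matrix(); g=o['tcp_pos']+.155*M[:,0]
T=np.array([.605,-.069,.203])
for a in (.6,.5,.4,.3,.2,.1,0,-.02):
    p=T-AX*.182*np.sin(a)+np.array([0,0,-.182*(1-np.cos(a))]); print(round(a,2),(M.T@(p-g)))
```

```text
t 45.65 tcp [ 0.4776 -0.0536  0.316 ] gp [ 0.4866 -0.0547  0.1613] jawyaw 83.8 xax [ 0.0581 -0.0076 -0.9983] w 0.0212 F [-2.2599 -0.0347  5.9594] j [ 0.5234  0.3268 -0.6357  2.0804  0.2988  0.7591  1.1671]
0.6 [-0.009  -0.017  -0.0002]
0.5 [-0.0175 -0.033  -0.0004]
0.4 [-0.0245 -0.0499 -0.0006]
0.3 [-0.0297 -0.0673 -0.0008]
0.2 [-0.0332 -0.0851 -0.001 ]
0.1 [-0.0348 -0.1033 -0.0012]
0 [-0.0347 -0.1214 -0.0014]
-0.02 [-0.0344 -0.1251 -0.0014]
```

Call:
{"name": "servo_tool", "arguments": {
  "motion": [
    [-0.009,-0.017,0,0,1],
    [-0.0175,-0.033,-0.0005,0,1],
    [-0.0245,-0.05,-0.0005,0,1],
    [-0.03,-0.067,-0.001,0,1],
    [-0.033,-0.085,-0.001,0,1],
    [-0.035,-0.103,-0.001,0,1],
    [-0.035,-0.119,-0.0015,0,1],
    [-0.035,-0.124,-0.0015,0,1]
  ]
}}

```text
clock: 46.45
tcp_pos: [0.5977, -0.0677, 0.3565]
orientation: [-1.156, 1.223, 1.09]
contact_force: [-6.4, 2.6, -5.0]
grip_width: 0.0214
```

```bash
python3 -c "
from h import *
rep((.605,-.069,.203))"
```

```text
t 46.45 tcp [ 0.5977 -0.0677  0.3565] gp [ 0.6057 -0.0687  0.2017] jawyaw 83.8 xax [ 0.0519 -0.0062 -0.9986] w 0.0214 F [-6.4117  2.5927 -4.9967] j [ 0.4671  0.4612 -0.603   1.7725  0.3275  0.9535  1.1962]
shift [-0.0013  0.0006 -0.0004]
```

Call:
{"name": "servo_tool", "arguments": {
  "motion": [
    [0,-0.003,0,0,1],
    [0,-0.006,0,0,1],
    [0,-0.006,0,0,1]
  ]
}}

```text
clock: 46.75
tcp_pos: [0.6015, -0.068, 0.3564]
orientation: [-1.153, 1.228, 1.094]
contact_force: [-11.0, 1.3, 3.1]
grip_width: 0.0216
```

Call:
{"name": "servo_tool", "arguments": {
  "motion": [
    [0,0.002,0,0,0],
    [0,0.002,0,0,-1],
    [0,0.002,0,0,-1],
    [0,0.002,0,0,-1],
    [-0.04,0,0,0,-1],
    [-0.09,0,0,0,-1],
    [-0.11,0,0,0,-1]
  ]
}}

```text
clock: 47.45
tcp_pos: [0.5975, -0.0667, 0.4713]
orientation: [-1.157, 1.223, 1.089]
contact_force: [0.8, 1.0, 1.2]
grip_width: 0.0856
```

Run:
```python
from h import *
rep((.676,-.0755,.29)); o,s=snap('side','s12.png')
for f in('side0','s10','s12'):
    im=cv2.imread(f'pics/{f}.png')[:,:,::-1].copy(); H=hsv(im)
    m=((H[...,0]>50)&(H[...,0]<85)&(H[...,1]>120)); g=m.astype(float)
    # tab-edge rows and left edge, top edge
    print(f,[int(np.where(m[r,250:350])[0].min()+250) for r in(178,182,186,190,195)],[int(np.where(m[r,295:350])[0].max()+295) for r in(183,186,190,194)],[int(np.where(m[:,c])[0].min()) for c in(276,280,307,309,311,314,318,322)])
print(s[210:221,314:330].min(2))
```

```text
t 47.45 tcp [ 0.5975 -0.0667  0.4713] gp [ 0.6056 -0.0678  0.3166] jawyaw 83.8 xax [ 0.0523 -0.0068 -0.9986] w 0.0856 F [0.824  1.0413 1.1637] j [ 0.5013  0.3552 -0.6406  1.644   0.2414  1.1667  1.2686]
shift [ 0.0303 -0.0693 -0.0001]
side0 [274, 274, 274, 274, 274] [309, 312, 312, 311] [174, 174, 184, 183, 186, 205, 209, 213]Traceback (most recent call last):
  File "<stdin>", line 7, in <module>
    return umr_maximum(a, axis, None, out, keepdims, initial, where)
ValueError: zero-size array to reduction operation maximum which has no identity
```

Run:
```python
from h import *
def G(f):
    im=cv2.imread(f'pics/{f}.png')[:,:,::-1].copy(); H=hsv(im)
    return ((H[...,0]>50)&(H[...,0]<85)&(H[...,1]>120)), im.astype(float)
for f in('side0','s10','s12'):
    m,im=G(f); s=im[...,1]-im[...,0]
    print(f,'left',[np.round(274-s[r,266:276].sum()/max(s[r,278],1),2) for r in(180,185,190,195)],'tab L/R rows 186-190',[np.where(m[r,300:320])[0]+300 for r in(186,189)])
    print(im[212:219,316:328].min(2).astype(int))
```

```text
side0 left [np.float64(273.8), np.float64(273.33), np.float64(273.39), np.float64(273.41)] tab L/R rows 186-190 [array([306, 307, 308, 309, 310, 311, 312]), array([306, 307, 308, 309, 310, 311, 312])]
[[ 71  72  71  69  69  70 101 126 138 142 146 152]
 [ 70  70  72  71  71  69  71 102 128 143 143 146]
 [ 66  71  71  70  71  70  70  70 103 131 145 145]
 [ 64  65  70  71  71  71  70  69  68 114 140 146]
 [ 65  65  66  70  70  71  70  68  64 110 136 141]
 [ 63  63  65  67  72  72  80  89  73 116 135 138]
 [ 65  64  63  66  74  72  74  76  78 117 132 137]]
s10 left [np.float64(273.48), np.float64(273.02), np.float64(273.05), np.float64(273.16)] tab L/R rows 186-190 [array([305, 306, 307, 308, 309, 310, 311]), array([305, 306, 307, 308, 309, 310, 311])]
[[ 72  72  72  72  69  72 103 128 139 144 160 189]
 [ 73  72  72  71  71  69  70 100 128 144 146 156]
 [ 70  73  72  71  70  66  63  71 121 145 144 146]
 [ 66  69  72  70  91 124 150 192 197 192 140 148]
 [ 64  66  69  71 102 180 211 168 149 132 137 145]
 [ 65  65  67  69  76 106 129 102  85 114 136 140]
 [ 66  64  66  71  72  77  84  72  76 119 136 139]]
s12 left [np.float64(273.84), np.float64(273.31), np.float64(273.4), np.float64(273.44)] tab L/R rows 186-190 [array([306, 307, 308, 309, 310, 311, 312]), array([306, 307, 308, 309, 310, 311, 312])]
[[ 72  72  72  72  69  71 102 127 140 145 160 189]
 [ 71  72  73  72  71  68  71 101 129 145 146 156]
 [ 68  71  73  72  71  68  65  63 111 145 145 145]
 [ 65  68  71  72  70  94 137 165 190 192 141 148]
 [ 64  65  68  71  70 104 154 165 148 132 138 145]
 [ 65  65  66  68  72  77  95 104  85 116 137 141]
 [ 64  66  63  68  76  74  73  74  77 119 136 139]]
```

Run:
```python
from h import *
o,im=snap('wrist','w12.png'); H=hsv(im)
def car(p): q=p-MO; return np.array([q@AX-.05,q@AY])
m=(H[...,1]<60)&(H[...,2]>130)
for c,s in blobs(m,15):
    if 150<c[1]<260 and s[4]<3000: print(c.round(),s,[(z,car(plane('wrist',c,z,o)).round(3)) for z in(.17,.15,.12,.08)])
for r in im[176:216:2,180:330:6]:
    h=hsv(r[None])[0]; print(''.join('G' if 50<a<85 and b>100 else ('#' if b<60 and c>120 else ('o' if 10<a<30 else '.')) for a,b,c in h))
print('edge px',[proj('wrist',MO+AX*.05+AY*y+[0,0,.17],o).round() for y in(-.15,-.1,0)],'rim',[proj('wrist',MO+AX*.039+AY*y+[0,0,.153],o).round() for y in(-.135,-.1,0)])
```

```text
[236. 188.] [221, 182, 33, 13, 374] [(0.17, array([-0.008, -0.104])), (0.15, array([-0.001, -0.106])), (0.12, array([ 0.009, -0.11 ])), (0.08, array([ 0.022, -0.114]))]
[296. 186.] [289, 183, 17, 7, 102] [(0.17, array([-0.01 , -0.054])), (0.15, array([-0.004, -0.053])), (0.12, array([ 0.006, -0.051])), (0.08, array([ 0.019, -0.048]))]
[352. 186.] [330, 183, 44, 8, 280] [(0.17, array([-0.01 , -0.008])), (0.15, array([-0.004, -0.003])), (0.12, array([0.006, 0.004])), (0.08, array([0.019, 0.014]))]
[410. 187.] [388, 184, 43, 8, 277] [(0.17, array([-0.01,  0.04])), (0.15, array([-0.004,  0.049])), (0.12, array([0.006, 0.061])), (0.08, array([0.019, 0.078]))]
ooooGGGGGGGGGGGGGGGGGGGGG
ooooGGGGGGGGGGGGGGGGGGGGG
ooooGGGGGGGGGGGGGGGGGGGGG
ooo##G..###.#GGGGGGGGGGGG
oo#ooG.######GGGGGG###GGG
oooooG.#####.GGGGGG##GGGG
oooooG.#####GGGGGGG##GGGG
oooooG.#####GGGGGGG.GGGGG
o#oooG.#####GGGGGGGGGGGGG
ooo#o#o#######GGGGG.....G
o#oooooooooo#oGGGGGoooooo
#########ooo##GGGGGoo#ooo
##############GGGGG######
##############GGGGG######
o#############GGGGG######
o#############GGGGG######
o#############GGGGG######
o#############GGGGG######
o#############GGGGG######
o#############...GG######
edge px [array([181., 196.]), array([241., 197.]), array([360., 198.])] rim [array([202., 178.]), array([242., 178.]), array([357., 180.])]
```

Run:
```python
from h import *
np.set_printoptions(precision=3,suppress=True)
o=get_obs(); K,T=cam('wrist',o)
def dep(p,T): return (np.linalg.inv(T)@np.append(p,1))[2]
print('cam',T[:3,3])
for z in(.15,.12,.09,.06,.03): 
    p=plane('wrist',(237,188),z,o); a=plane('wrist',(221,188),z,o); b=plane('wrist',(254,188),z,o)
    q=(p-MO); print(z,'depth',dep(p,T).round(3),'width',np.linalg.norm(b-a).round(4),'y edges',[((t-MO)@AY).round(4) for t in(a,b)],'ax',(q@AX-.05).round(3))
# exact edges by profile in w12 and w11
im=cv2.imread('pics/w12.png')[:,:,::-1].copy(); print([im[r,212:264].min(1).tolist() for r in(185,190)])
w=cv2.imread('pics/w11.png')[:,:,::-1].copy(); print([w[r,196:268:2].min(1).tolist() for r in(180,190,205,220,230)])
o11=dict(tcp_pos=[.535,-.0495,.4645],orientation=[-1.159,1.225,1.084])
for uv in((216,205),(250,205),(233,176),(233,232)): print(uv,[(z,((plane('wrist',uv,z,o11)-MO)@AX).round(3),((plane('wrist',uv,z,o11)-MO)@AY).round(3)) for z in(.06,.09,.12)])
```

```text
cam [ 0.517 -0.058  0.435]
0.15 depth 0.299 width 0.0291 y edges [np.float64(-0.1194), np.float64(-0.0902)] ax -0.003
0.12 depth 0.331 width 0.0322 y edges [np.float64(-0.1244), np.float64(-0.0922)] ax 0.007
0.09 depth 0.363 width 0.0353 y edges [np.float64(-0.1294), np.float64(-0.0941)] ax 0.017
0.06 depth 0.394 width 0.0383 y edges [np.float64(-0.1344), np.float64(-0.096)] ax 0.027
0.03 depth 0.426 width 0.0414 y edges [np.float64(-0.1394), np.float64(-0.098)] ax 0.037
[[92, 91, 77, 75, 77, 77, 77, 79, 77, 73, 103, 173, 194, 194, 190, 172, 160, 179, 190, 190, 190, 190, 188, 170, 161, 177, 196, 196, 196, 195, 195, 190, 160, 156, 174, 181, 180, 180, 182, 183, 163, 101, 76, 77, 81, 80, 80, 80, 77, 73, 74, 74], [76, 76, 78, 77, 79, 78, 78, 76, 73, 110, 185, 188, 187, 185, 165, 164, 187, 187, 187, 188, 187, 167, 161, 184, 196, 196, 197, 198, 197, 181, 157, 166, 183, 185, 185, 187, 189, 167, 95, 74, 80, 82, 83, 82, 82, 84, 84, 83, 76, 75, 76, 76]]
[[79, 88, 88, 82, 77, 79, 80, 79, 63, 64, 70, 70, 72, 71, 74, 107, 127, 146, 162, 185, 207, 216, 212, 184, 160, 112, 81, 80, 91, 141, 181, 162
[... 605 characters left out ...]
, 215, 222, 224, 224, 213, 214, 221, 214, 210, 208, 185, 168, 160, 134, 82, 69, 68, 71]]
(216, 205) [(0.06, np.float64(0.033), np.float64(-0.132)), (0.09, np.float64(0.021), np.float64(-0.126)), (0.12, np.float64(0.009), np.float64(-0.121))]
(250, 205) [(0.06, np.float64(0.032), np.float64(-0.092)), (0.09, np.float64(0.02), np.float64(-0.09)), (0.12, np.float64(0.009), np.float64(-0.087))]
(233, 176) [(0.06, np.float64(-0.003), np.float64(-0.111)), (0.09, np.float64(-0.012), np.float64(-0.107)), (0.12, np.float64(-0.02), np.float64(-0.103))]
(233, 232) [(0.06, np.float64(0.067), np.float64(-0.114)), (0.09, np.float64(0.053), np.float64(-0.109)), (0.12, np.float64(0.038), np.float64(-0.105))]
```

Call:
{"name": "servo_tool", "arguments": {
  "motion": [
    [0,-0.015,0,8,-1],
    [0,-0.03,0,16,-1],
    [0,-0.045,0,24,-1],
    [0,-0.06,0,32,-1],
    [0,-0.069,0,40,-1],
    [0,-0.069,0,48,-1],
    [0,-0.069,0,56,-1],
    [0,-0.069,0,64,-1]
  ]
}}

```text
clock: 48.35
tcp_pos: [0.6661, -0.0744, 0.4727]
orientation: [-0.277, 1.505, 0.252]
contact_force: [-0.8, -0.4, 0.5]
grip_width: 0.0856
```

Call:
{"name": "servo_tool", "arguments": {
  "motion": [
    [0,0,0,8,-1],
    [0,0,0,15,-1],
    [0,0,0,15,-1],
    [0,0,0,15,-1]
  ]
}}

```text
clock: 48.75
tcp_pos: [0.6661, -0.0744, 0.4717]
orientation: [-0.071, 1.52, 0.056]
contact_force: [0.3, 0.3, 0.7]
grip_width: 0.0853
```

```bash
python3 -c "
from h import *
rep((.676,-.077,.209))"
```

```text
t 48.75 tcp [ 0.6661 -0.0744  0.4717] gp [ 0.6738 -0.0756  0.3169] jawyaw 4.7 xax [ 0.05   -0.0077 -0.9987] w 0.0853 F [0.2953 0.2952 0.6624] j [ 0.2619  0.4312 -0.3469  1.4882  0.1641  1.1995 -0.0271]
shift [ 0.1079 -0.0003 -0.0033]
```

Call:
{"name": "servo_tool", "arguments": {
  "motion": [
    [0.04,0,-0.003,0,-1],
    [0.08,0,-0.003,0,-1],
    [0.1,0,-0.003,0,-1],
    [0.108,0,-0.003,0,-1],
    [0.108,0,-0.003,0,0],
    [0.108,0,-0.003,0,1],
    [0.108,0,-0.003,0,1],
    [0.108,0,-0.003,0,1]
  ]
}}

```text
clock: 49.55
tcp_pos: [0.6688, -0.0754, 0.3652]
orientation: [-0.071, 1.518, 0.055]
contact_force: [0.8, -0.2, -0.5]
grip_width: 0.0279
```

Call:
{"name": "servo_tool", "arguments": {
  "motion": [
    [0,0,0,0,1],
    [0,0,0,0,1],
    [0,0,0,0,1],
    [0,0,0,-7,1],
    [0,0,0,-15,1],
    [0,0,0,-23,1],
    [0,0,0,-31,1],
    [0,0,0,-39,1]
  ]
}}

```text
clock: 50.35
tcp_pos: [0.6682, -0.0754, 0.3657]
orientation: [-0.616, 1.442, 0.575]
contact_force: [-5.2, -0.3, 6.0]
grip_width: 0.0135
```

```bash
python3 -c "
from h import *
rep((.676,-.077,.209)); print(get_obs()['moment'])"
```

```text
t 50.35 tcp [ 0.6682 -0.0754  0.3657] gp [ 0.6759 -0.0766  0.2109] jawyaw 44.0 xax [ 0.0502 -0.0079 -0.9987] w 0.0135 F [-5.2234 -0.3273  6.0076] j [ 0.3577  0.5418 -0.4852  1.5935  0.2977  1.0278  0.5553]
shift [ 0.0019 -0.0002 -0.0003]
[ 0.0519  2.0206 -0.119 ]
```

Call:
{"name": "servo_tool", "arguments": {
  "motion": [
    [0.001,0,0,-8,1],
    [0.001,0,0,-16,1],
    [0.001,0,0,-24,1],
    [0.001,0,0,-32,1],
    [0.001,0,0,-39,1],
    [0.001,0,0,-42,1],
    [0.001,0,0,-42,1]
  ]
}}

```text
clock: 51.05
tcp_pos: [0.6682, -0.0758, 0.3655]
orientation: [-1.181, 1.21, 1.115]
contact_force: [-5.4, -0.0, 5.7]
grip_width: 0.0129
```

```bash
python3 -c "
from h import *
rep((.676,-.077,.209)); print(get_obs()['moment'])"
```

```text
t 51.05 tcp [ 0.6682 -0.0758  0.3655] gp [ 0.6759 -0.0769  0.2107] jawyaw 85.7 xax [ 0.0501 -0.0066 -0.9987] w 0.0129 F [-5.3878 -0.0023  5.6689] j [ 0.4638  0.5775 -0.6459  1.5855  0.3993  1.0596  1.2106]
shift [ 0.0017  0.     -0.0001]
[ 0.3957  1.2604 -1.3239]
```

Call:
{"name": "servo_tool", "arguments": {
  "motion": [
    [0,0,0,1,0],
    [0,0,0,1,-1],
    [0,0,0,1,-1],
    [0,0,0,1,-1],
    [-0.04,0,0,1,-1],
    [-0.09,0,0.01,8,-1],
    [-0.09,-0.002,0.05,16,-1],
    [-0.09,-0.004,0.1,24,-1]
  ]
}}

```text
clock: 51.85
tcp_pos: [0.6758, 0.0224, 0.4575]
orientation: [-0.853, 1.363, 0.796]
contact_force: [1.0, 1.1, -0.8]
grip_width: 0.0858
```

Call:
{"name": "servo_tool", "arguments": {
  "motion": [
    [0,0,0,8,-1],
    [0,0,0,16,-1],
    [0,0,0,24,-1],
    [0,0,0,32,-1],
    [0,0,0,40,-1],
    [0,0,0,48,-1],
    [0,0,0,56,-1],
    [0,0,0,64,-1]
  ]
}}

```text
clock: 52.65
tcp_pos: [0.6758, 0.0226, 0.4574]
orientation: [0.039, 1.516, -0.049]
contact_force: [-0.3, 0.4, -0.7]
grip_width: 0.0855
```

Call:
{"name": "servo_tool", "arguments": {
  "motion": [
    [0,0,0,8,-1],
    [0,0,0,16,-1],
    [0,0,0,16,-1],
    [0,0,0,16,-1]
  ]
}}

```text
clock: 53.05
tcp_pos: [0.6759, 0.0229, 0.4574]
orientation: [0.259, 1.5, -0.257]
contact_force: [-0.5, 0.5, -0.3]
grip_width: 0.0854
```

```bash
python3 -c "
from h import *
rep((.6925,.063,.209))"
```

```text
t 53.05 tcp [0.6759 0.0229 0.4574] gp [0.6843 0.0217 0.3026] jawyaw -19.0 xax [ 0.0546 -0.008  -0.9985] w 0.0854 F [-0.4759  0.472  -0.3058] j [ 0.0932  0.4466 -0.317   1.4942  0.1664  1.1728 -0.5834]
shift [ 0.0936  0.0408 -0.0108]
```

Call:
{"name": "servo_tool", "arguments": {
  "motion": [
    [0,0.02,-0.006,0,-1],
    [0,0.041,-0.011,0,-1],
    [0.03,0.041,-0.011,0,-1],
    [0.07,0.041,-0.011,0,-1],
    [0.093,0.041,-0.011,0,-1],
    [0.093,0.041,-0.011,0,-1],
    [0.093,0.041,-0.011,0,0],
    [0.093,0.041,-0.011,0,1]
  ]
}}

```text
clock: 53.85
tcp_pos: [0.6845, 0.0653, 0.3665]
orientation: [0.259, 1.497, -0.255]
contact_force: [0.1, -0.4, 1.0]
grip_width: 0.0591
```

Call:
{"name": "servo_tool", "arguments": {
  "motion": [
    [0,0,0,0,1],
    [0,0,0,0,1],
    [0,0,0,0,1],
    [0,0,0,0,1],
    [0,0,0,7,1],
    [0,0,0,15,1],
    [0,0,0,23,1],
    [0,0,0,31,1]
  ]
}}

```text
clock: 54.65
tcp_pos: [0.6851, 0.0651, 0.3679]
orientation: [0.695, 1.402, -0.664]
contact_force: [2.8, -1.4, 3.7]
grip_width: 0.0132
```

```bash
python3 -c "
from h import *
rep((.6925,.063,.209)); print(get_obs()['moment'])"
```

```text
t 54.65 tcp [0.6851 0.0651 0.3679] gp [0.6944 0.064  0.2132] jawyaw -50.3 xax [ 0.0604 -0.0069 -0.9982] w 0.0132 F [ 2.8164 -1.4304  3.7412] j [-0.0552  0.5247 -0.1926  1.5694  0.1377  1.0021 -1.1682]
shift [ 0.0041 -0.0023 -0.0006]
[0.1321 0.1481 0.1155]
```

Call:
{"name": "servo_tool", "arguments": {
  "motion": [
    [0.001,0,0,8,1],
    [0.002,-0.001,0,16,1],
    [0.002,-0.001,0,24,1],
    [0.002,-0.001,0,32,1],
    [0.002,-0.001,0,40,1],
    [0.002,-0.001,0,46,1],
    [0.002,-0.001,0,49,1],
    [0.002,-0.001,0,49,1]
  ]
}}

```text
clock: 55.45
tcp_pos: [0.6852, 0.0633, 0.3677]
orientation: [1.353, 1.077, -1.279]
contact_force: [0.6, -4.2, 5.0]
grip_width: 0.013
```

```bash
python3 -c "
from h import *
rep((.6925,.063,.209)); print(get_obs()['moment'])"
```

```text
t 55.45 tcp [0.6852 0.0633 0.3677] gp [0.6951 0.0618 0.213 ] jawyaw -99.2 xax [ 0.064  -0.0096 -0.9979] w 0.013 F [ 0.5988 -4.249   4.9572] j [-0.1886  0.5155  0.0017  1.5819  0.0247  0.9832 -1.9319]
shift [ 0.0038 -0.003  -0.0008]
[-1.0085  0.0942  1.2865]
```

Moment 1.29 N m: the keeper is against its home stop. Release, lift clear and check.

Call:
{"name": "servo_tool", "arguments": {
  "motion": [
    [0,0,0,-1,0],
    [0,0,0,-1,-1],
    [0,0,0,-1,-1],
    [0,0,0,-1,-1],
    [-0.04,0,0,-1,-1],
    [-0.09,0,0,-1,-1],
    [-0.11,0,0,-1,-1],
    [-0.11,0,0,-1,-1]
  ]
}}

```text
clock: 56.25
tcp_pos: [0.6787, 0.0644, 0.4821]
orientation: [1.345, 1.082, -1.261]
contact_force: [0.5, 0.3, 0.3]
grip_width: 0.0857
```

Run:
```python
from h import *
rep(); dishcheck('z')
a=cv2.imread('pics/side0.png').astype(int); b=cv2.imread('pics/side_z.png').astype(int)
# arm/knob comparison in carcass-top area, jars, leftover cans
for nm,(x0,x1,y0,y1) in dict(top=(290,350,160,200),hookarm=(295,330,180,205),jarR=(385,422,258,312),jarL=(240,265,142,180),cans=(170,240,170,228),bin=(272,326,172,256)).items():
    d=np.abs(a[y0:y1,x0:x1]-b[y0:y1,x0:x1]).max(2); print(nm,'frac changed>40:',(d>40).mean().round(3))
def cen(im,roi,f):
    x0,x1,y0,y1=roi; H=hsv(im[y0:y1,x0:x1,::-1].astype(np.uint8).copy()); m=f(H); yy,xx=np.where(m); return (xx.mean()+x0).round(1),(yy.mean()+y0).round(1),len(xx)
for f in(a,b):
    print('steel',cen(f,(296,316,183,205),lambda H:(H[...,1]<50)&(H[...,2]>130)),'black',cen(f,(318,345,172,195),lambda H:H[...,2]<80),'tab/bin',cen(f,(272,326,172,256),lambda H:(H[...,0]>50)&(H[...,0]<85)&(H[...,1]>120)))
```

```text
t 56.25 tcp [0.6787 0.0644 0.4821] gp [0.6897 0.0632 0.3275] jawyaw -98.2 xax [ 0.0713 -0.008  -0.9974] w 0.0857 F [0.5157 0.2739 0.3187] j [-0.1929  0.4162  0.0027  1.4717  0.0219  1.1853 -1.9125]
side [274, 296, 45, 45, 1489] [array([-0.008 ,  0.0038]), array([-0.0009,  0.0122])]
scene [170, 168, 35, 31, 817] [array([0.0056, 0.0105]), array([-0.0041,  0.0053])]
top frac changed>40: 0.04
hookarm frac changed>40: 0.047
jarR frac changed>40: 0.002
jarL frac changed>40: 0.0
cans frac changed>40: 0.253
bin frac changed>40: 0.02
steel (np.float64(304.6), np.float64(191.6), 180) black (np.float64(330.9), np.float64(182.9), 164) tab/bin (np.float64(299.2), np.float64(211.8), 2068)
steel (np.float64(304.4), np.float64(191.8), 183) black (np.float64(330.9), np.float64(182.9), 166) tab/bin (np.float64(299.1), np.float64(211.8), 2059)
```

```bash
python3 -c "
from bench import *
print(get_obs()['clock'], hand_in())"
```

```text
the job is handed in; nothing more can be done
56.35 None
```

The job is done and handed in at 56 s of the 210 s allowed; no verdict was reported.

**What I did:**
- Dragged the dish from inside onto the mat, then turned the keeper and the hook to their stops. Tipped the bin out and put all four cans in.
- The dish was later knocked about 4 cm off centre, so I dragged it back into the middle.
- Shut the bin by its tab. It was about 1 px off its starting picture and a white sliver showed at one corner, so I reopened it, checked the cans and shut it again.
- Turned the hook home, then the keeper home.

**Last checks:**
- **Dish:** about 4–12 mm from the mat centre. The side and scene cameras disagree by a few millimetres; the limit is 30 mm.
- **Bin and hook:** their pixels match the starting picture within about 0.2 px.
- **Knobs:** both pushed against their home stops with about 1.3 N m. I judged the keeper from that and the gripper angle, not from a close picture.
- **Jars:** unchanged in the side camera.
- **Cans:** four seen in the bin. One stands on its edge against the right wall, which I judged to be within the limits from pixel measurements only. The sliver, which I take to be that can, still showed after the second shutting.

My 16 picture views ran out just before the bin was reopened, so every check after that was numeric.

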